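Lock the pivot of the swing-arm microscope stand

ROBOT

A 7-joint arm with a two-finger parallel gripper is mounted at the origin on the work surface. World frame = base frame: x ahead of the robot, y to its left, z up, the work surface at z = 0. Lengths are in m, angles in rad, forces in N, time in s.
With the tool pointing down it reaches from about 0.425 to 0.875 m from the base axis. Payload 4.7 kg.
Tool frame: the origin (TCP) lies on the centre line of the jaws, within the pads' length; the fingertips stand 22 mm ahead of it and the grasp point (between the pads) lies 3 mm ahead of it (ctrl.tcp_to_tips is the z of the fingertips in the tool frame, in m); z points along the fingers, y is the direction in which the jaws open and shut (so a half turn about z gives the same grasp; the last joint's range is limited). The gripper opens to 87 mm and grips with 3 to 60 N. Pads are 19 mm wide; open, the fingers measure 117 mm over their backs; the gripper's body (75 mm by 190 mm) begins 51 mm behind the grasp point.
Start: joints at [-1.096, 0.321, -0.07, 1.45, 0.023, 1.371, -0.057], TCP at [0.289, 0.582, 0.245] pointing down, gripper open.
Joint ranges: [-2.86, 2.86], [-0.3, 2.09], [-1.38, 1.24], [0.06, 2.45], [-1.56, 4.7], [0.09, 2.05], [-2.69, 2.69]. Speed limits (rad/s): [2.57, 2.57, 3.14, 3.14, 3.14, 3.14, 3.14].

INTERFACE

Orientations are given as a rotation vector (axis times angle).
In Python, from bench import ctrl, cams gives the robot as it stands.
- The arm moves only by the tool move_arm, never from a script. Its argument "deltas" is a list of rows, each an object with "linear": the shift along the tool's x, y, z as a fraction of full scale, a list of three; "turn": the turn, a rotation vector about the tool's x, y, z as a fraction of full scale, a list of three; "claw": the closure, from 0 (fully open) to 1 (shut). In form: [{"linear": [tx, ty, tz], "turn": [wx, wy, wz], "claw": claw}, ...]. A call has 1 to 20 rows; each row shifts and turns the commanded pose from where the row before left it, along the tool's axes as they then stand; what a row does not reach is not made up. Full scale, the value 1, is 0.03 m for a shift and 4 degrees for a turn. A row lasts 1/12 s, in which the tool goes at most 41.7 mm and 7.16 degrees, less where a joint would pass 70% of its speed; a pose out of reach is approached as far as the arm can. A call with a number of a shift or a turn outside -1 to 1 is refused whole. A call with a gripper value outside its range is refused whole. The fingers move at their own pace and stop on an object; "grip_force" is the grip in N (left out, the last holds). Time passes only in rows, so rows that do not move let the fingers close. It gives the time, the measured TCP pose, the force and the opening at its end, in the units of the state.
- ctrl.get_state(): the state, without advancing time (a new reading comes with each control period).
- cams.get_image(name): name is "scene" or "side" or "wrist"; returns a dict with "image" (480x640x3 uint8, red, green, blue), "K" (3x3 intrinsics, pixels), "world_from_camera" (4x4, takes a point from camera to world coordinates); the wrist camera has in their place "tool_from_camera" (4x4, takes a point from camera to tool coordinates, whose origin is the TCP and whose axes are the flange's). Camera axes: x right, y down, z forward; pixel columns grow to the right and rows downward; lengths in m; the calibration is good to about 2 mm. A picture is of the moment at which its call begins: read the wrist's pose just before it. There is no depth.
- ctrl.close_job(): hands the job in, once; it reports no verdict.
The state is a dict: "time": time; "joint_positions": joint angles; "qd": joint speeds; "joint_torque": joint torques, N m; "position": TCP position; "tool_rot": TCP orientation; "ft_force": force on the tool from outside, world axes, zero at the start; "torque": the same for the moment, N m; "grip_width": opening from 0.0 (shut) to 1.0 (fully open).
Only numpy, scipy, OpenCV 4.12 (cv2) and the standard library are available. Lean on these libraries where they do the work, as an engineer would, in place of code of your own. Each camera call takes 0.05 s, during which the arm holds its last target. There are 200 camera calls.

TASK

The lower of the two nuts on the microscope stand's pivot has just been set, and the upper jam nut is only finger-tight on it. Put the long spanner on the lower nut with its handle resting against the stand's post socket, so that this nut cannot be dragged round, and with the short spanner tighten the jam nut clockwise, hard down on the lower nut, without shifting the lower nut's setting. Then lay the short spanner flat on the bench; the long one may stay on its nut.

Things in the scene. Friction and masses are not known exactly. Their poses are not given: they have to be found in the camera images.
- stand: grey swing-arm microscope stand, bolted down. Base plate 150 x 150 x 16 mm; above it a flat arm 76 mm wide, its top 34 mm above the bench, running from the pivot along the stand's +y (rounded end 233 mm out). Origin on the bench under the pivot, z up. A threaded stud, 24 mm in diameter, stands at the pivot, ends 86 mm above the bench and carries both nuts
- post_socket (a point): centre of the top of the empty post socket, a steel collar 32 mm in diameter and 30 mm tall standing on the arm, 155 mm from the pivot along the stand's +y; its top is 64 mm above the bench.
- lower_nut_centre (a point): centre of the lower nut, a hexagonal steel nut, 36 mm across flats, 41.6 mm across corners, 20 mm high, lying directly on the arm, from 34 to 54 mm above the bench.
- lower_nut_corner (a point): a corner of the lower nut, 20.8 mm from its axis, at mid height; turns with the nut. At joint value 0 it lies 0.175 rad anticlockwise of the arm's line (1.746 rad anticlockwise from the stand's +x). Two flats run parallel to the line from the nut's centre through this corner: a spanner whose handle lies on that line fits
- lower_nut (a joint): turn of the lower nut (rad), clockwise from above positive. Starts at -0.05 to 0. Resists 0.15 N m, less than the jam nut on it: unless held it is dragged along. At 0 a spanner fitted squarely over the arm stands 2 mm off the socket; the play in the jaw lets it swing clockwise against it. The nut may turn 0.35 rad at most from its start (7.2 mm at the corner), play included
- jam_nut_centre (a point): centre of the upper nut, the jam nut, a hexagonal steel nut, 36 mm across flats, 41.6 mm across corners, 16 mm high, from 54 to 70 mm above the bench, resting on the lower nut.
- jam_nut (a joint): turn of the jam nut relative to the lower nut (rad), clockwise from above (tightening) positive. Starts finger-tight at 0 to 0.2, resists 0.4 N m and comes to a hard stop, fully tight, at 0.8. At 0 its flats line up with the lower nut's; relative to the stand it has turned clockwise by lower_nut + jam_nut
- long_spanner: long open-ended steel spanner, 193 mm long, 10 mm thick, straight, lying flat: x along it towards the jaw, z up. Origin on the underside, 70 mm behind the jaw's centre, near the centre of mass. Handle 18 mm wide, from the origin to 105 mm behind it. Head 70 mm wide; jaw 37.8 mm wide, open to +x, rounded tips 18 mm beyond and bottom 22 mm behind the jaw's centre. 0.36 kg
- long_spanner_jaw (a point): centre of the long spanner's jaw, at half thickness (70 mm ahead of the body's origin, 5 mm up); fitted, it lies on the nut's axis.
- long_spanner_brace (a point): point on the centre line of the long spanner's handle, 155 mm behind the jaw's centre, at half thickness; 25 mm from the socket's axis when the handle touches the socket.
- short_spanner: the shorter open-ended steel spanner, 145 mm long, otherwise the same head, jaw, thickness and axes. Origin on its underside, 70 mm behind the jaw's centre; handle 18 mm wide, from the origin to 57 mm behind it. 0.29 kg.
- short_spanner_jaw (a point): centre of the short spanner's jaw, at half thickness (70 mm ahead of the body's origin, 5 mm up).
- notebook: spiral notebook, 150 x 210 x 12 mm, lying on the bench; leave it alone. Origin at the centre of its underside.
- slide_tray: clear tray of glass slides, 100 x 85 x 30 mm; leave it alone. Origin at the centre of its underside.
- specimen_jar: amber glass jar with a white cap, 60 mm in diameter, 85 mm tall; leave it alone. Origin at the centre of its underside.
There are look-alikes about, which are no part of the job. What is shaped like the short_spanner but orange or purple is not meant.

How it is judged:
By the outcome, as a careful person would: the job done as asked, in the order asked, and still so for the second after the job is handed in, with the robot touching nothing.
It also fails if it takes over 69 s, if anything falls off the work surface, if the arm or the gripper's body presses on something with over 40 N, if the wrist force passes 120 N, or if a joint passes its speed limit or range.

## Working session

There is one attempt and no reset: what is moved stays moved. The work goes in short steps, Python scripts to look and compute and a tool call to move; the robot and the scene stay as the last step left them, time stands still between calls to the robot, and variables do not carry over. Pictures are saved under pics/ and viewed, about 8 in all and at most 12, crops included, and the job is handed in when it is done.

Besides the shell and the picture viewer there is one more tool, called after "Call:" as a command line: name --argument value ..., lists and objects as JSON in quotes. move_arm: Moves the arm, as the interface text tells. Shift numbers are shares of 0.03 m and turn numbers shares of 4 degrees, none past 1 either way. Its arguments: {"type":"object","properties":{"deltas":{"type":"array"},"grip_force":{"type":"number"}},"required":["deltas"]}

```bash
ls; mkdir -p pics; cat > h.py <<'E'
import numpy as np,cv2
from bench import ctrl,cams
from scipy.spatial.transform import Rotation as R
def snap(n,f):
    s=ctrl.get_state(); d=cams.get_image(n); im=d["image"][:,:,::-1].copy(); cv2.imwrite(f"pics/{f}.png",im)
    if n=="wrist":
        T=np.eye(4);T[:3,:3]=R.from_rotvec(s["tool_rot"]).as_matrix();T[:3,3]=s["position"]
        W=T@np.array(d["tool_from_camera"])
    else: W=np.array(d["world_from_camera"])
    np.savez(f"pics/{f}.npz",K=d["K"],W=W); return im
def ray(f,u,v,z):
    d=np.load(f"pics/{f}.npz");K,W=d["K"],d["W"]
    r=W[:3,:3]@np.linalg.solve(K,[u,v,1.]);o=W[:3,3]
    return o+r*(z-o[2])/r[2]
def proj(f,p):
    d=np.load(f"pics/{f}.npz");K,W=d["K"],d["W"]
    c=W[:3,:3].T@(np.array(p)-W[:3,3]);q=K@c;return q[:2]/q[2]
E
python3 - <<'E'
from h import *
a=snap("scene","s0");b=snap("side","d0");c=snap("wrist","w0")
s=ctrl.get_state();print(s)
for f in("s0","d0","w0"):
    d=np.load(f"pics/{f}.npz");print(f,d["K"][0,0],d["W"][:3,3].round(3))
E
```

```text
pics
{'time': 0.15, 'joint_positions': array([-1.0959305 ,  0.32166142, -0.07009899,  1.45138368,  0.02261873,
        1.3707605 , -0.05689083]), 'qd': array([ 0.00145909, -0.00158919,  0.00072944, -0.00426775,  0.00090943,
       -0.00132148, -0.00033517]), 'joint_torque': array([-1.07929684e-04, -4.91795897e+01, -4.04677978e-01, -3.12876821e+01,
       -6.39538025e-02,  4.04904597e-02,  1.11071035e-04]), 'position': array([0.28888543, 0.58186491, 0.24371276]), 'tool_rot': array([-7.17253709e-01, -3.05838200e+00,  2.21068194e-03]), 'ft_force': array([ 1.10759957e-01, -9.16769513e-02,  5.58044611e-05]), 'torque': array([-0.03972609, -0.01312958, -0.02752054]), 'grip_width': 0.9994480287439004}
s0 451.16644381923464 [ 1.155 -0.827  0.678]
d0 531.2773741974917 [0.462 0.987 1.01 ]
w0 336.77786782963005 [0.226 0.613 0.383]
```

View pics/s0.png

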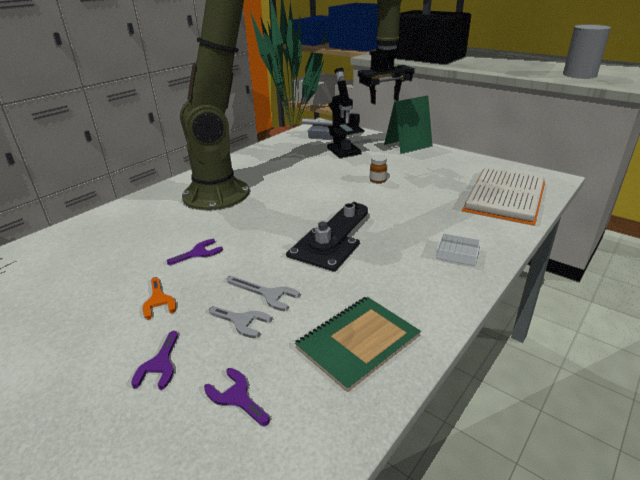

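View pics/d0.png

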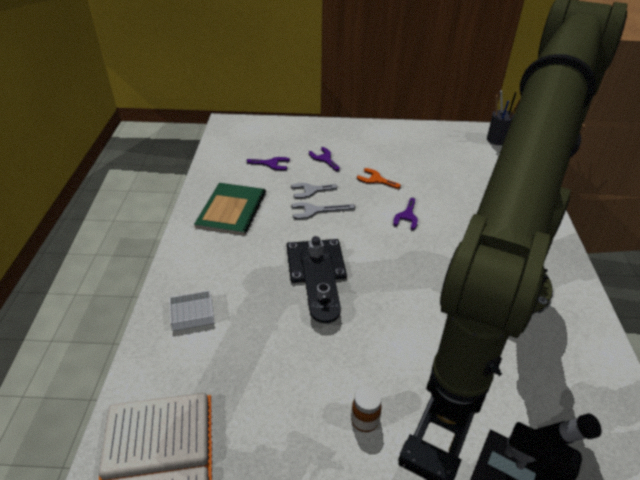

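The scene view shows two grey spanners. The long one runs from its handle end at (229,278) to its tips at about (290,300), and the short one from (211,312) to about (263,327). The stand's nuts are at (323,232) and the socket at (350,208). The look-alikes are orange at (157,297) and purple at (195,252), (157,360) and (240,397). I'll take grey, with the smaller one as the short spanner.

```bash
python3 - <<'E'
from h import *
P=dict(stud=((323,224),(316,239),.086),sock=((350,205),(323,288),.064),Lend=((229,278),(354,208),.01),Lt1=((299,293),(293,206),.01),Lt2=((283,309),(293,218),.01),Send=((211,312),(337,186),.01),St1=((271,318),(292,185),.01),St2=((256,335),(293,196),.01),jar=((378,158),(367,395),.085),tray=((459,243),(193,310),.03),note=((358,341),(231,209),.012))
for k,(a,b,z) in P.items(): print(k,ray("s0",*a,z).round(3),ray("d0",*b,z).round(3))
im=cv2.imread("pics/s0.png")[195:355,195:385];cv2.imwrite("pics/c0.png",cv2.resize(im,None,fx=4,fy=3.75,interpolation=2))
W=np.load("pics/w0.npz")["W"];s=ctrl.get_state();Rm=R.from_rotvec(s["tool_rot"]).as_matrix();print(Rm.round(3));print((Rm.T@W[:3,:3]).round(3),Rm.T@(W[:3,3]-s["position"]))
E
```

```text
stud [ 0.513 -0.054  0.086] [ 0.506 -0.049  0.086]
sock [0.484 0.104 0.064] [0.481 0.103 0.064]
Lend [ 0.407 -0.294  0.01 ] [ 0.402 -0.282  0.01 ]
Lt1 [ 0.583 -0.234  0.01 ] [ 0.587 -0.281  0.01 ]
Lt2 [ 0.592 -0.298  0.01 ] [ 0.582 -0.224  0.01 ]
Send [ 0.47  -0.402  0.01 ] [ 0.455 -0.392  0.01 ]
St1 [ 0.591 -0.335  0.01 ] [ 0.599 -0.389  0.01 ]
St2 [ 0.602 -0.391  0.01 ] [ 0.591 -0.331  0.01 ]
jar [0.386 0.401 0.085] [0.383 0.405 0.085]
tray [0.799 0.152 0.03 ] [0.791 0.161 0.03 ]
note [ 0.781 -0.279  0.012] [ 0.771 -0.253  0.012]
[[-0.896  0.445 -0.001]
 [ 0.445  0.896 -0.001]
 [-0.    -0.001 -1.   ]]
[[ 0.    -0.965 -0.262]
 [ 1.     0.001 -0.001]
 [ 0.001 -0.262  0.965]] [ 0.07062559 -0.00023881 -0.13935925]
```

View pics/c0.png

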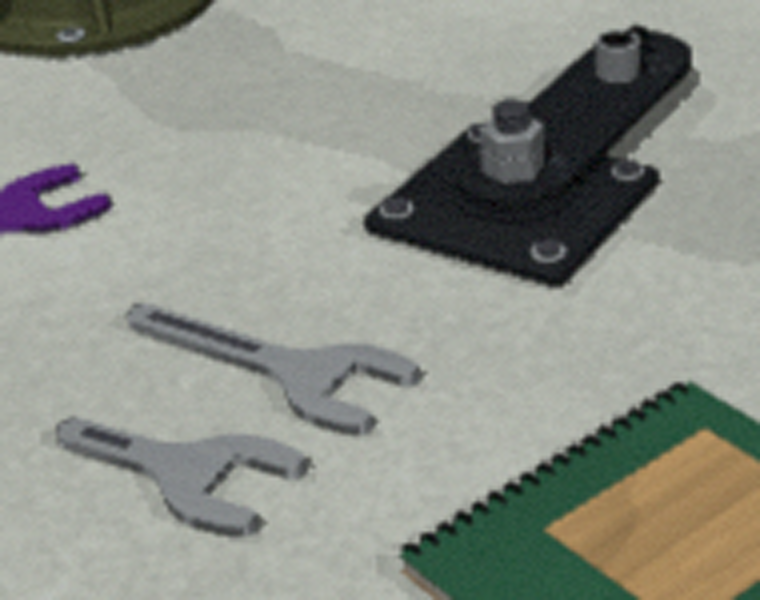

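The crop confirms the choice: the slender grey spanner (upper) is the long one and the stubby grey one below it is the short one. The stand's nuts and socket are clear. I'm moving to hover over the long spanner's handle.

Call:
move_arm --deltas '[{"linear":[0,0,0],"turn":[0,0,-0.955],"claw":0},{"linear":[0,0,0],"turn":[0,0,-0.955],"claw":0},{"linear":[0,0,0],"turn":[0,0,-0.955],"claw":0},{"linear":[0,0,0],"turn":[0,0,-0.955],"claw":0},{"linear":[0,0,0],"turn":[0,0,-0.955],"claw":0},{"linear":[0,0,0],"turn":[0,0,-0.955],"claw":0},{"linear":[0,0,0],"turn":[0,0,-0.955],"claw":0},{"linear":[0,0,0],"turn":[0,0,-0.955],"claw":0},{"linear":[0,0,0],"turn":[0,0,-0.955],"claw":0},{"linear":[-0.354,-0.947,0],"turn":[0,0,0],"claw":0},{"linear":[-0.354,-0.947,0],"turn":[0,0,0],"claw":0},{"linear":[-0.354,-0.947,0],"turn":[0,0,0],"claw":0},{"linear":[-0.354,-0.947,0],"turn":[0,0,0],"claw":0},{"linear":[-0.354,-0.947,0],"turn":[0,0,0],"claw":0},{"linear":[-0.354,-0.947,0],"turn":[0,0,0],"claw":0},{"linear":[-0.354,-0.947,0],"turn":[0,0,0],"claw":0},{"linear":[-0.354,-0.947,0],"turn":[0,0,0],"claw":0},{"linear":[-0.354,-0.947,0],"turn":[0,0,0],"claw":0},{"linear":[-0.354,-0.947,0],"turn":[0,0,0],"claw":0},{"linear":[-0.354,-0.947,0],"turn":[0,0,0],"claw":0}]'

```text
time: 1.82
position: [0.4485, 0.2874, 0.2444]
tool_rot: [0.219, -3.134, 0.0]
ft_force: [0.3, 0.2, -0.1]
grip_width: 0.996
```

Call:
move_arm --deltas '[{"linear":[-0.354,-0.947,0],"turn":[0,0,0],"claw":0},{"linear":[-0.354,-0.947,0],"turn":[0,0,0],"claw":0},{"linear":[-0.354,-0.947,0],"turn":[0,0,0],"claw":0},{"linear":[-0.354,-0.947,0],"turn":[0,0,0],"claw":0},{"linear":[-0.354,-0.947,0],"turn":[0,0,0],"claw":0},{"linear":[-0.354,-0.947,0],"turn":[0,0,0],"claw":0},{"linear":[-0.354,-0.947,0],"turn":[0,0,0],"claw":0}]'

```text
time: 2.4
position: [0.5497, 0.1009, 0.2444]
tool_rot: [0.219, -3.134, -0.0]
ft_force: [0.5, 0.0, -0.0]
grip_width: 1.004
```

```bash
python3 - <<'E'
from h import *
s=ctrl.get_state();print(s["time"],s["position"],s["joint_positions"].round(2),R.from_rotvec(s["tool_rot"]).as_matrix().round(3))
im=snap("wrist","w1")
print(proj("w1",(.51,-.052,.086)),proj("w1",(.482,.1035,.064)))
E
```

```text
2.4 [0.54965183 0.10092084 0.24440712] [-0.45  0.13  0.24  1.69 -0.03  1.33  1.51] [[-0.99  -0.139 -0.   ]
 [-0.139  0.99   0.   ]
 [ 0.     0.    -1.   ]]
[153.74591502 160.91203677] [335.97410267 153.28957824]
```

View pics/w1.png

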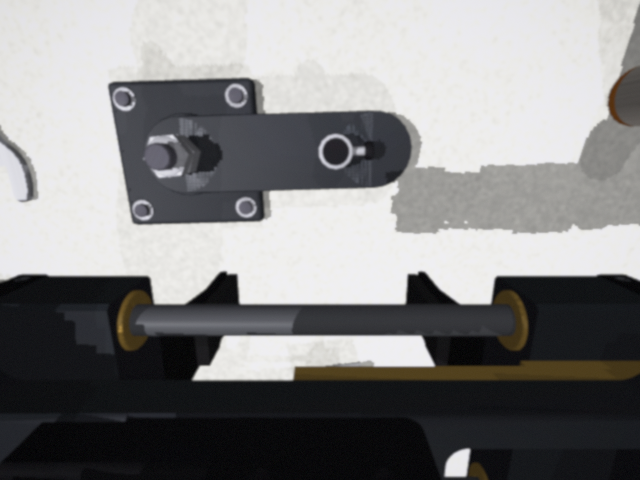

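The wrist view shows the stud top at (158,155), predicted (154,161), and the socket at (335,151), predicted (336,153). The estimates agree, so I'm going on to the spanner.

Call:
move_arm --deltas '[{"linear":[0.285,-0.918,0],"turn":[0,0,0],"claw":0},{"linear":[0.285,-0.918,0],"turn":[0,0,0],"claw":0},{"linear":[0.285,-0.918,0],"turn":[0,0,0],"claw":0},{"linear":[0.285,-0.918,0],"turn":[0,0,0],"claw":0},{"linear":[0.285,-0.918,0],"turn":[0,0,0],"claw":0},{"linear":[0.285,-0.918,0],"turn":[0,0,0],"claw":0},{"linear":[0.285,-0.918,0],"turn":[0,0,0],"claw":0},{"linear":[0.285,-0.918,0],"turn":[0,0,0],"claw":0},{"linear":[0.285,-0.918,0],"turn":[0,0,0],"claw":0},{"linear":[0.285,-0.918,0],"turn":[0,0,0],"claw":0},{"linear":[0.285,-0.918,0],"turn":[0,0,0],"claw":0},{"linear":[0.285,-0.918,0],"turn":[0,0,0],"claw":0},{"linear":[0.285,-0.918,0],"turn":[0,0,0],"claw":0},{"linear":[0,0,0],"turn":[0,0,0],"claw":0}]'

```text
time: 3.62
position: [0.4861, -0.2746, 0.2447]
tool_rot: [0.204, -3.134, 0.006]
ft_force: [-0.9, -0.1, -0.1]
grip_width: 1.005
```

```bash
cat >> h.py <<'E'
def spanner(f,im,near,L):
    "rectify the plane z=.01 to 1 mm/px and take the grey blob nearest to a point"
    x0,y0=near[0]-.15,near[1]-.15
    C=np.float32([(0,0),(300,0),(0,300),(300,300)])
    src=np.float32([proj(f,(x0+a/1000,y0+b/1000,.01)) for a,b in C])
    r=cv2.warpPerspective(im,cv2.getPerspectiveTransform(src,C),(300,300))
    g=cv2.GaussianBlur(cv2.cvtColor(r,cv2.COLOR_BGR2GRAY),(3,3),0)
    return r,g,(x0,y0)
E
python3 - <<'E'
from h import *
s=ctrl.get_state();print(s["time"],s["position"],s["joint_positions"].round(2))
im=snap("wrist","w2")
r,g,o=spanner("w2",im,(.50,-.31),.19)
cv2.imwrite("pics/r2.png",np.hstack([cv2.resize(im,(400,300)),cv2.resize(r,(400,400))[:300]]) if 0 else cv2.resize(r,(600,600)))
print(o,[np.percentile(g,p) for p in(5,20,50,80,95)])
E
```

```text
3.6167 [ 0.48613165 -0.27455524  0.24467454] [-0.05  0.13  0.56  1.7  -0.07  1.33  2.23]
(0.35, -0.45999999999999996) [np.float64(46.0), np.float64(141.0), np.float64(219.0), np.float64(221.0), np.float64(222.0)]
```

View pics/r2.png

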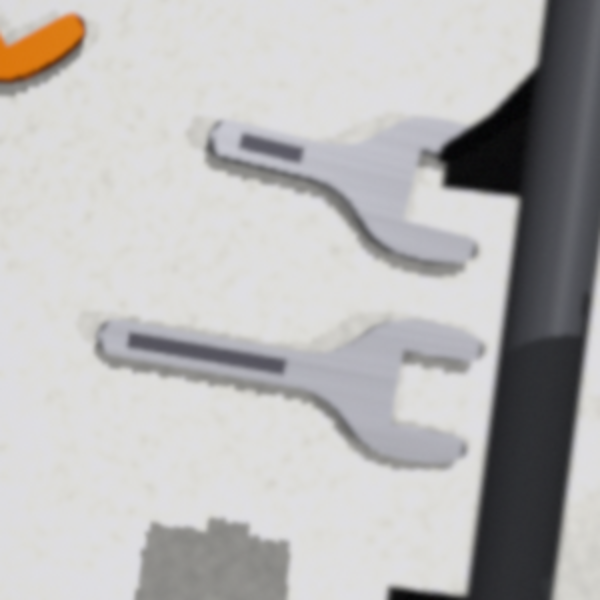

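The rectified view at 2 px/mm shows the long spanner's jaw centre at about (441,395), which is world (.571,-.2625), with yaw 9.4°. The short one's jaw is at (452,196), about (.576,-.362), with yaw 11°. Descending onto the long handle, 80 mm behind the jaw.

Call:
move_arm --deltas '[{"linear":[-0.19,-0.07,0.9],"turn":[0,0,-0.49],"claw":0},{"linear":[0,0,0.95],"turn":[0,0,0],"claw":0},{"linear":[0,0,0.95],"turn":[0,0,0],"claw":0},{"linear":[0,0,0.95],"turn":[0,0,0],"claw":0},{"linear":[0,0,0.95],"turn":[0,0,0],"claw":0},{"linear":[0,0,0.95],"turn":[0,0,0],"claw":0},{"linear":[0,0,0.85],"turn":[0,0,0],"claw":0},{"linear":[0,0,0.5],"turn":[0,0,0],"claw":0},{"linear":[0,0,0.36],"turn":[0,0,0],"claw":0},{"linear":[0,0,0],"turn":[0,0,0],"claw":0},{"linear":[0,0,0],"turn":[0,0,0],"claw":0}]'

```text
time: 4.58
position: [0.4956, -0.2681, 0.0239]
tool_rot: [-0.274, 3.129, 0.001]
ft_force: [0.4, 0.5, 0.1]
grip_width: 1.005
```

Call:
move_arm --deltas '[{"linear":[0.16,-0.22,0],"turn":[0,0,0.15],"claw":0},{"linear":[0,0,0],"turn":[0,0,0],"claw":0.5},{"linear":[0,0,0],"turn":[0,0,0],"claw":1},{"linear":[0,0,0],"turn":[0,0,0],"claw":1},{"linear":[0,0,0],"turn":[0,0,0],"claw":1},{"linear":[0,0,0],"turn":[0,0,0],"claw":1},{"linear":[0,0,0],"turn":[0,0,0],"claw":1},{"linear":[0,0,0],"turn":[0,0,0],"claw":1},{"linear":[0,0,0],"turn":[0,0,0],"claw":1},{"linear":[0,0,0],"turn":[0,0,0],"claw":1}]' --grip_force 50

```text
time: 5.42
position: [0.4914, -0.2762, 0.0237]
tool_rot: [-0.256, 3.131, 0.0]
ft_force: [-1.6, 0.1, 0.4]
grip_width: 0.399
```

Call:
move_arm --deltas '[{"linear":[0,0,0],"turn":[0,0,0],"claw":1},{"linear":[0,0,0],"turn":[0,0,0],"claw":1},{"linear":[0,0,0],"turn":[0,0,0],"claw":1},{"linear":[0,0,0],"turn":[0,0,0],"claw":1},{"linear":[0,0,0],"turn":[0,0,0],"claw":1}]'

```text
time: 5.83
position: [0.4913, -0.2762, 0.0237]
tool_rot: [0.256, -3.131, -0.0]
ft_force: [-0.4, 0.4, 1.3]
grip_width: 0.198
```

Call:
move_arm --deltas '[{"linear":[0,0,-0.5],"turn":[0,0,0],"claw":1},{"linear":[0,0,-1],"turn":[0,0,0],"claw":1},{"linear":[0,0,-1],"turn":[0,0,0],"claw":1},{"linear":[0,0,-1],"turn":[0,0,0],"claw":1},{"linear":[0,0,-1],"turn":[0,0,0],"claw":1},{"linear":[-0.355,0.84,0],"turn":[0,0,0],"claw":1},{"linear":[-0.355,0.84,0],"turn":[0,0,0],"claw":1},{"linear":[-0.355,0.84,0],"turn":[0,0,0],"claw":1},{"linear":[-0.355,0.84,0],"turn":[0,0,0],"claw":1},{"linear":[-0.355,0.84,0],"turn":[0,0,0],"claw":1},{"linear":[-0.355,0.84,0],"turn":[0,0,0],"claw":1},{"linear":[-0.355,0.84,0],"turn":[0,0,0],"claw":1},{"linear":[-0.355,0.84,0],"turn":[0,0,0],"claw":1},{"linear":[-0.355,0.84,0],"turn":[0,0,0],"claw":1},{"linear":[-0.355,0.84,0],"turn":[0,0,0],"claw":1},{"linear":[-0.355,0.84,0],"turn":[0,0,0],"claw":1},{"linear":[0,0,0],"turn":[0,0,0],"claw":1},{"linear":[0,0,0],"turn":[0,0,0],"claw":1}]'

```text
time: 7.33
position: [0.5612, 0.0187, 0.1575]
tool_rot: [0.262, -3.128, -0.0]
ft_force: [0.6, -1.2, -4.3]
grip_width: 0.196
```

```bash
python3 - <<'E'
from h import *
s=ctrl.get_state();print(s["time"],s["position"],s["tool_rot"],s["grip_width"],s["joint_positions"].round(2))
im=snap("wrist","w3")
cv2.imwrite("pics/w3c.png",cv2.resize(im[:300,100:500],(800,600),interpolation=2))
E
```

```text
7.3333 [0.56118471 0.01867388 0.15750202] [ 2.62277696e-01 -3.12821039e+00 -4.27964546e-04] 0.1963315864198071 [-0.39  0.2   0.35  1.8  -0.07  1.16  1.72]
```

View pics/w3c.png

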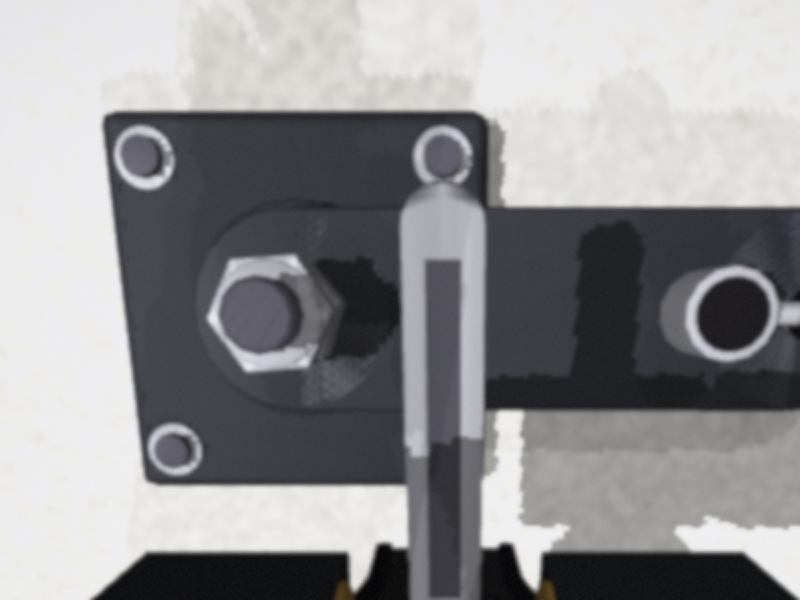

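The close view (2× crop offset by 100) shows the jam nut hexagon centred at crop (270,313), the stud top at (260,314) and the socket ring at (733,314). The handle axis is at column about 443, with the handle end at row about 188. The arm edges are level in the image, so the arm lies along tool y.

```bash
python3 - <<'E'
from h import *
s=ctrl.get_state();T=R.from_rotvec(s["tool_rot"]).as_matrix();p=s["position"]
c=lambda u,v:(100+u/2,v/2)
f="w3"
def show(n,u,v,z):
    w=ray(f,*c(u,v),z);print(n,w.round(4),"tool",(T.T@(w-p)).round(4))
show("jam",270,313,.070);show("stud",260,314,.086);show("sock",733,314,.064)
for a in [(208,318),(238,258),(295,256),(329,309),(308,369),(248,372)]:
    show("c",*a,.070)
for n,u,v in(("hend",442,188),("hL",402,300),("hR",485,300),("hc low",445,540)): show(n,u,v,p[2]-.0143)
show("bolt",142,157,.016);show("bolt",442,157,.016);show("bolt",174,450,.016)
E
```

```text
jam [ 0.5057 -0.0493  0.07  ] tool [ 0.0652 -0.0558  0.0878]
stud [ 0.5055 -0.0484  0.086 ] tool [ 0.0652 -0.0548  0.0718]
sock [0.4804 0.1027 0.064 ] tool [0.0652 0.0984 0.0938]
c [ 0.5107 -0.0692  0.07  ] tool [ 0.0635 -0.0762  0.0879]
c [ 0.4903 -0.0612  0.07  ] tool [ 0.0823 -0.0649  0.0879]
c [ 0.4867 -0.0432  0.07  ] tool [ 0.0829 -0.0466  0.0879]
c [ 0.5012 -0.0304  0.07  ] tool [ 0.0665 -0.0364  0.0878]
c [ 0.5217 -0.035   0.07  ] tool [ 0.047  -0.0442  0.0878]
c [ 0.5261 -0.0547  0.07  ] tool [ 0.046  -0.0643  0.0878]
hend [0.4695 0.0019 0.1434] tool [0.0927 0.0007 0.0145]
hL [ 0.4936 -0.003   0.1434] tool [ 0.0698 -0.0081  0.0145]
hR [0.4905 0.0151 0.1434] tool [0.0698 0.0102 0.0145]
hc low [0.5474 0.0158 0.1434] tool [0.0136 0.0016 0.0143]
bolt [ 0.4594 -0.1167  0.016 ] tool [ 0.1218 -0.1146  0.142 ]
bolt [ 0.4402 -0.0034  0.016 ] tool [0.1222 0.0003 0.142 ]
bolt [ 0.5726 -0.0972  0.016 ] tool [ 0.0069 -0.1139  0.1417]
```

Call:
move_arm --deltas '[{"linear":[0,0,0],"turn":[0,0,0.98],"claw":1},{"linear":[0,0,0],"turn":[0,0,0.98],"claw":1},{"linear":[0,0,0],"turn":[0,0,0.98],"claw":1},{"linear":[0,0,0],"turn":[0,0,0.98],"claw":1},{"linear":[0,0,0],"turn":[0,0,0.98],"claw":1},{"linear":[0,0,0],"turn":[0,0,0.98],"claw":1},{"linear":[0,0,0],"turn":[0,0,0.98],"claw":1},{"linear":[0,0,0],"turn":[0,0,0.98],"claw":1},{"linear":[0,0,0],"turn":[0,0,0.98],"claw":1},{"linear":[0,0,0],"turn":[0,0,0.98],"claw":1},{"linear":[0,0,0],"turn":[0,0,0.98],"claw":1},{"linear":[0,0,0],"turn":[0,0,0.98],"claw":1},{"linear":[0,0,0],"turn":[0,0,0.98],"claw":1},{"linear":[0,0,0],"turn":[0,0,0.98],"claw":1},{"linear":[0,0,0],"turn":[0,0,0.98],"claw":1},{"linear":[0,0,0],"turn":[0,0,0.98],"claw":1},{"linear":[0,0,0],"turn":[0,0,0.98],"claw":1},{"linear":[0,0,0],"turn":[0,0,0.98],"claw":1},{"linear":[0,0,0],"turn":[0,0,0.98],"claw":1},{"linear":[0,0,0],"turn":[0,0,0.98],"claw":1}]'

```text
time: 9.05
position: [0.5613, 0.0142, 0.1583]
tool_rot: [-1.789, -2.582, 0.002]
ft_force: [0.2, 0.5, -3.7]
grip_width: 0.2
```

Call:
move_arm --deltas '[{"linear":[0.69,-0.64,0],"turn":[0,0,0],"claw":1},{"linear":[0.69,-0.64,0],"turn":[0,0,0],"claw":1},{"linear":[0.69,-0.64,0],"turn":[0,0,0],"claw":1},{"linear":[0.69,-0.64,0],"turn":[0,0,0],"claw":1},{"linear":[0,0,0],"turn":[0,0,0],"claw":1},{"linear":[0,0,0],"turn":[0,0,0],"claw":1}]'

```text
time: 9.55
position: [0.4593, 0.0655, 0.1585]
tool_rot: [-1.781, -2.587, -0.001]
ft_force: [0.5, -1.4, -4.2]
grip_width: 0.197
```

```bash
python3 - <<'E'
from h import *
s=ctrl.get_state();print(s["time"],s["position"],s["tool_rot"],s["grip_width"],s["joint_positions"].round(2))
im=snap("wrist","w4"); sc=snap("scene","s4"); sd=snap("side","d4")
a=cv2.resize(im[:300,120:520],(400,300))
b=cv2.resize(sc[180:280,270:403],(400,300),interpolation=2)
d=cv2.resize(sd[220:340,240:400],(400,300),interpolation=2)
cv2.imwrite("pics/m4.png",np.vstack([np.hstack([b,d]),np.hstack([a,np.zeros_like(a)])]))
E
```

```text
9.55 [0.45932326 0.06548366 0.15846699] [-1.78057184e+00 -2.58721115e+00 -5.53814320e-04] 0.19709585511601768 [-0.63 -0.02  0.43  2.02  0.01  1.15  0.16]
```

View pics/m4.png

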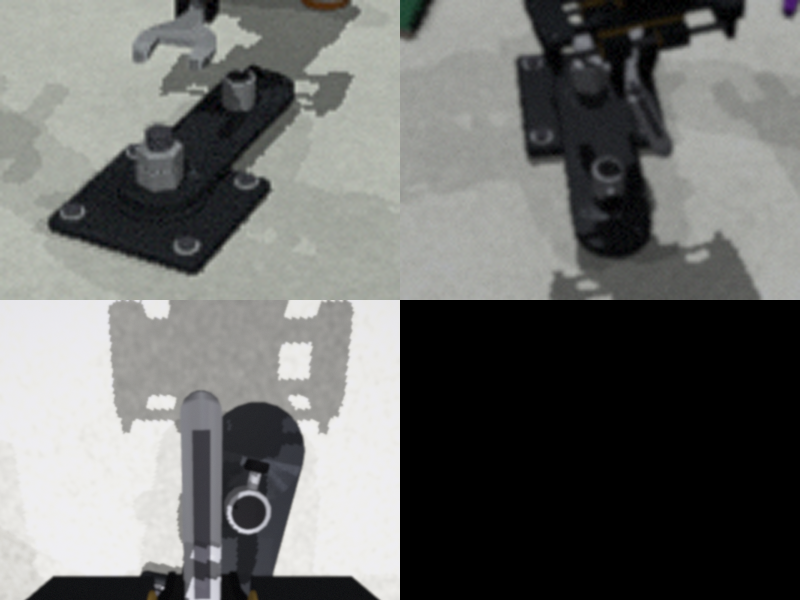

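The wrist panel shows the socket ring at px (368,212) and the handle axis at column about 321. In the side view the handle stands clear of the socket.

```bash
python3 - <<'E'
from h import *
s=ctrl.get_state();T=R.from_rotvec(s["tool_rot"]).as_matrix();p=s["position"]
f="w4"
for n,u,v,z in(("sock",368,212,.064),("he",321,95,p[2]-.0143),("hl",322,245,p[2]-.0143)):
    w=ray(f,u,v,z);print(n,w.round(4),"tool",(T.T@(w-p)).round(4))
# arm far end outline fit: dark pixels
im=cv2.imread("pics/w4.png")
for q in((.5058,-.0498,.07),(.509,-.051,.07)): print((T.T@(np.array(q)-p)).round(4))
for f2,uv in(("s4",(270+160/3,180+132/3)),("d4",None)):
    if uv: print(ray(f2,*uv,.086))
E
```

```text
sock [0.48   0.1028 0.064 ] tool [0.029  0.0308 0.095 ]
he [0.4263 0.1518 0.1447] tool [ 0.0939 -0.002   0.0142]
hl [0.4502 0.0903 0.1447] tool [ 0.0279 -0.0014  0.0143]
[-0.1228  0.0007  0.089 ]
[-0.125   0.0033  0.089 ]
[ 0.51338774 -0.0538884   0.086     ]
```

```bash
python3 - <<'E'
from h import *
s=ctrl.get_state();p=s["position"];T=R.from_rotvec(s["tool_rot"]).as_matrix();print(p,s["tool_rot"],s["time"])
for n,q in(("nut_w3",(.5058,-.0498,.044)),("sock_w4",(.480,.1028,.064))): print(n,(T.T@(np.array(q)-p)).round(4))
h=(np.array([.4263,.1518,0])+[.4502,.0903,0])/2-p;print("handle",(T.T@h).round(4))
E
```

```text
[0.46144114 0.06474016 0.15895378] [1.78354548e+00 2.58512598e+00 5.87714893e-04] 9.7
nut_w3 [-0.1228  0.0007  0.115 ]
sock_w4 [0.029  0.0308 0.095 ]
handle [ 0.061  -0.0018  0.1589]
```

Call:
move_arm --deltas '[{"linear":[0.08,0.01,0.7],"turn":[0,0,0],"claw":1},{"linear":[0,0,0.8],"turn":[0,0,0],"claw":1},{"linear":[0,0,0.8],"turn":[0,0,0],"claw":1},{"linear":[0,0,0.5],"turn":[0,0,0],"claw":1},{"linear":[0,0,0.3],"turn":[0,0,0],"claw":1},{"linear":[0,0,0.18],"turn":[0,0,0],"claw":1},{"linear":[0,0,0],"turn":[0,0,0],"claw":1},{"linear":[0,0,0],"turn":[0,0,0],"claw":1},{"linear":[0,0,0],"turn":[0,0,0],"claw":1}]'

```text
time: 10.45
position: [0.4612, 0.0686, 0.0614]
tool_rot: [1.78, 2.587, 0.003]
ft_force: [1.0, -0.1, -3.8]
grip_width: 0.2
```

```bash
python3 - <<'E'
from h import *
im=snap("wrist","w5"); sc=snap("scene","s5"); sd=snap("side","d5")
s=ctrl.get_state();p=s["position"];T=R.from_rotvec(s["tool_rot"]).as_matrix();print(p,s["tool_rot"],s["ft_force"])
for n,q in(("nut_w3",(.5058,-.0498,.044)),("sock_w4",(.480,.1028,.064))): print(n,(T.T@(np.array(q)-p)).round(4))
a=cv2.resize(im[:300,120:520],(400,300))
b=cv2.resize(sc[180:280,270:403],(800,600),interpolation=2)
b[:225,500:]=cv2.resize(im[:300,120:520],(300,225))
cv2.imwrite("pics/m5.png",b)
E
```

```text
[0.46078885 0.06873577 0.06124911] [1.78013417 2.58734836 0.00259745] [ 0.73402201 -0.1647155  -3.84185434]
nut_w3 [-0.1268 -0.0004  0.0172]
sock_w4 [ 0.0249  0.0301 -0.0027]
```

View pics/m5.png

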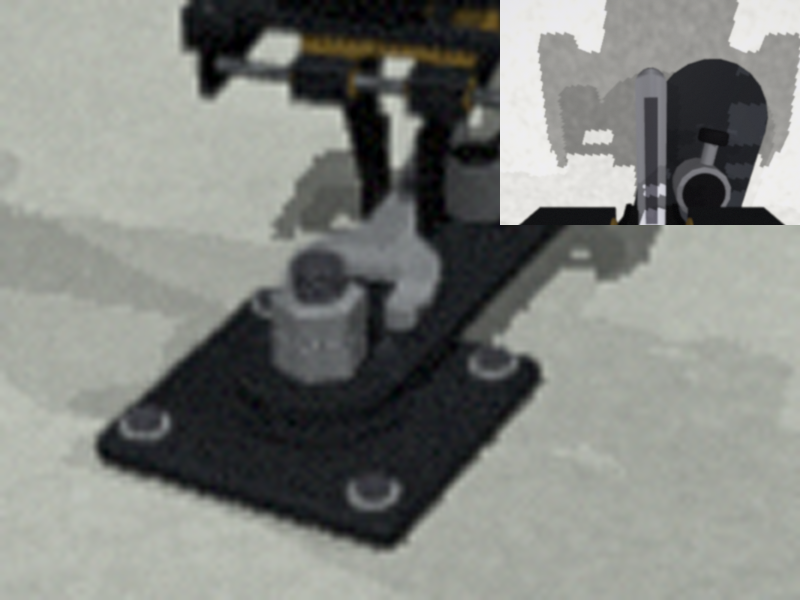

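The spanner is down behind the nut and level with the lower nut, with the jaw facing it. In the inset, the socket ring is at wrist px (391,253) and the handle at column 322.

```bash
python3 - <<'E'
from h import *
f="w5";s=ctrl.get_state();p=s["position"];T=R.from_rotvec(s["tool_rot"]).as_matrix()
for n,u,v,z in(("sock",390.7,253,.064),("he",322,95,p[2]-.0143),("hl",322.5,250,p[2]-.0143)):
    w=ray(f,u,v,z);print(n,w.round(4),"tool",(T.T@(w-p)).round(4))
E
```

```text
sock [0.4791 0.105  0.064 ] tool [ 0.0273  0.03   -0.0027]
he [0.4286 0.1551 0.0469] tool [0.0922 0.0007 0.0143]
hl [0.4533 0.091  0.0469] tool [0.0234 0.001  0.0143]
```

Call:
move_arm --deltas '[{"linear":[0,-0.025,0],"turn":[0,0,0],"claw":1},{"linear":[-0.2,0,0],"turn":[0,0,0],"claw":1},{"linear":[-0.2,0,0],"turn":[0,0,0],"claw":1},{"linear":[-0.2,0,0],"turn":[0,0,0],"claw":1},{"linear":[0,0,0],"turn":[0,0,0],"claw":1},{"linear":[0,0,0],"turn":[0,0,0],"claw":1}]'

```text
time: 11.1
position: [0.466, 0.0507, 0.0604]
tool_rot: [1.783, 2.587, 0.0]
ft_force: [-0.0, 0.5, -4.2]
grip_width: 0.199
```

Call:
move_arm --deltas '[{"linear":[-0.2,0,0],"turn":[0,0,0],"claw":1},{"linear":[-0.2,0,0],"turn":[0,0,0],"claw":1},{"linear":[-0.2,0,0],"turn":[0,0,0],"claw":1},{"linear":[-0.15,0,0],"turn":[0,0,0],"claw":1},{"linear":[0,0,0],"turn":[0,0,0],"claw":1},{"linear":[0,0,0],"turn":[0,0,0],"claw":1}]'

```text
time: 11.6
position: [0.474, 0.03, 0.0604]
tool_rot: [1.782, 2.587, 0.0]
ft_force: [-0.0, 0.5, -4.2]
grip_width: 0.198
```

Call:
move_arm --deltas '[{"linear":[-0.09,0,0],"turn":[0,0,0],"claw":1},{"linear":[0,0.06,0],"turn":[0,0,0.3],"claw":1},{"linear":[0,0.06,0],"turn":[0,0,0.3],"claw":1},{"linear":[0,0,0.08],"turn":[0,0,0],"claw":1},{"linear":[0,0,0],"turn":[0,0,0],"claw":1},{"linear":[0,0,0],"turn":[0,0,0],"claw":1}]'

```text
time: 12.1
position: [0.4783, 0.0294, 0.0579]
tool_rot: [1.834, 2.55, 0.0]
ft_force: [-0.3, -0.5, -3.5]
grip_width: 0.201
```

```bash
python3 - <<'E'
from h import *
im=snap("wrist","w6"); sc=snap("scene","s6"); sd=snap("side","d6")
s=ctrl.get_state();p=s["position"];T=R.from_rotvec(s["tool_rot"]).as_matrix();print(p,s["tool_rot"],s["ft_force"],s["torque"],np.degrees(np.arctan2(T[1,0],T[0,0])))
b=cv2.resize(sc[180:280,270:403],(800,600),interpolation=2)
b[:300,400:]=im[:300,120:520]
cv2.imwrite("pics/m6.png",b)
E
```

```text
[0.47818968 0.02922914 0.05798852] [1.83429843e+00 2.55037622e+00 2.49429511e-04] [ 0.61245162  0.67570319 -3.63940307] [ 0.046727   -0.01440665 -0.02370119] 108.55061409824751
```

View pics/m6.png

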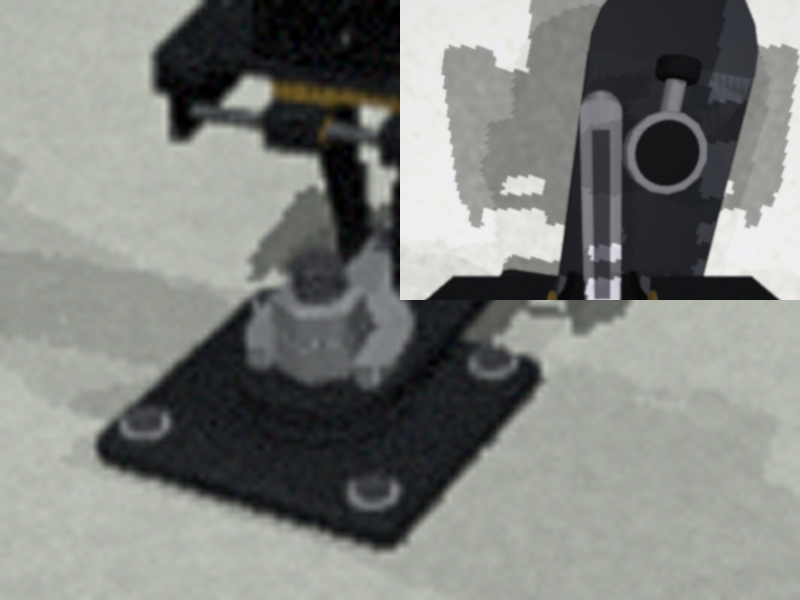

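The jaw is seated on the lower nut and the handle is 1–2 mm off the socket. Closing the gap gently.

Call:
move_arm --deltas '[{"linear":[-0.05,0.03,0],"turn":[0,0,0.15],"claw":1},{"linear":[0,0.03,0],"turn":[0,0,0.15],"claw":1},{"linear":[0,0,0],"turn":[0,0,0],"claw":1},{"linear":[0,0,0],"turn":[0,0,0],"claw":1}]'

```text
time: 12.58
position: [0.4791, 0.0281, 0.0578]
tool_rot: [-1.859, -2.53, 0.003]
ft_force: [-5.5, -1.6, 1.4]
grip_width: 0.199
```

Call:
move_arm --deltas '[{"linear":[0,0,0],"turn":[0,0,0],"claw":0.55},{"linear":[0,0,0],"turn":[0,0,0],"claw":0.55},{"linear":[0,0,0],"turn":[0,0,0],"claw":0.55},{"linear":[0,0,0],"turn":[0,0,0],"claw":0.55},{"linear":[0,0,0],"turn":[0,0,0],"claw":0.55}]'

```text
time: 13.0
position: [0.4812, 0.0282, 0.0584]
tool_rot: [1.861, 2.53, 0.002]
ft_force: [0.4, 0.2, -0.9]
grip_width: 0.427
```

Call:
move_arm --deltas '[{"linear":[0,0,-0.5],"turn":[0,0,0],"claw":0.55},{"linear":[0,0,-1],"turn":[0,0,0],"claw":0.55},{"linear":[0,0,-1],"turn":[0,0,0],"claw":0.55},{"linear":[0,0,-1],"turn":[0,0,0],"claw":0.3},{"linear":[0,0,-0.5],"turn":[0,0,1],"claw":0.3},{"linear":[0,0,0],"turn":[0,0,1],"claw":0.3},{"linear":[0,0,0],"turn":[0,0,1],"claw":0.3},{"linear":[0,0,0],"turn":[0,0,1],"claw":0.3},{"linear":[0,0,0],"turn":[0,0,1],"claw":0.3},{"linear":[0,0,0],"turn":[0,0,1],"claw":0.3},{"linear":[0,0,0],"turn":[0,0,1],"claw":0.3},{"linear":[0,0,0],"turn":[0,0,1],"claw":0.3},{"linear":[0,0,0],"turn":[0,0,1],"claw":0.3},{"linear":[0,0,0],"turn":[0,0,1],"claw":0.3},{"linear":[0,0,0],"turn":[0,0,1],"claw":0.3},{"linear":[0,0,0],"turn":[0,0,1],"claw":0.3},{"linear":[0,0,0],"turn":[0,0,1],"claw":0.3},{"linear":[0,0,0],"turn":[0,0,1],"claw":0.3},{"linear":[0,0,0],"turn":[0,0,1],"claw":0.3},{"linear":[0,0,0],"turn":[0,0,1],"claw":0.3}]'

```text
time: 14.67
position: [0.4807, 0.0282, 0.1782]
tool_rot: [2.922, 1.154, 0.001]
ft_force: [-0.7, 0.1, 0.5]
grip_width: 0.7
```

Call:
move_arm --deltas '[{"linear":[0,0,0],"turn":[0,0,1],"claw":0.3},{"linear":[0,0,0],"turn":[0,0,1],"claw":0.3},{"linear":[0,0,0],"turn":[0,0,1],"claw":0.3},{"linear":[0,0,0],"turn":[0,0,1],"claw":0.3},{"linear":[0,0,0],"turn":[0,0,1],"claw":0.3},{"linear":[0,0,0],"turn":[0,0,1],"claw":0.3},{"linear":[0,0,0],"turn":[0,0,1],"claw":0.3},{"linear":[0,0,0],"turn":[0,0,1],"claw":0.3},{"linear":[0,0,0],"turn":[0,0,0.2],"claw":0.3},{"linear":[-0.18,0.955,0],"turn":[0,0,0],"claw":0.3},{"linear":[-0.18,0.955,0],"turn":[0,0,0],"claw":0.3},{"linear":[-0.18,0.955,0],"turn":[0,0,0],"claw":0.3},{"linear":[-0.18,0.955,0],"turn":[0,0,0],"claw":0.3},{"linear":[-0.18,0.955,0],"turn":[0,0,0],"claw":0.3},{"linear":[-0.18,0.955,0],"turn":[0,0,0],"claw":0.3},{"linear":[-0.18,0.955,0],"turn":[0,0,0],"claw":0.3},{"linear":[-0.18,0.955,0],"turn":[0,0,0],"claw":0.3},{"linear":[-0.18,0.955,0],"turn":[0,0,0],"claw":0.3},{"linear":[-0.18,0.955,0],"turn":[0,0,0],"claw":0.3},{"linear":[-0.18,0.955,0],"turn":[0,0,0],"claw":0.3}]'

```text
time: 16.33
position: [0.4797, -0.2938, 0.1782]
tool_rot: [3.128, 0.291, 0.001]
ft_force: [-0.9, -0.4, 0.4]
grip_width: 0.702
```

Call:
move_arm --deltas '[{"linear":[-0.18,0.955,0],"turn":[0,0,0],"claw":0.3},{"linear":[-0.18,0.955,0],"turn":[0,0,0],"claw":0.3},{"linear":[-0.18,0.955,0],"turn":[0,0,0],"claw":0.3},{"linear":[0,0,0],"turn":[0,0,0],"claw":0.3},{"linear":[0,0,0],"turn":[0,0,0],"claw":0.3}]'

```text
time: 16.75
position: [0.4783, -0.3821, 0.1778]
tool_rot: [3.127, 0.284, -0.002]
ft_force: [-0.4, -0.0, 0.4]
grip_width: 0.695
```

```bash
python3 - <<'E'
from h import *
im=snap("wrist","w7")
s=ctrl.get_state();p=s["position"];T=R.from_rotvec(s["tool_rot"]).as_matrix();print(s["time"],p,np.degrees(np.arctan2(T[1,0],T[0,0])),s["joint_positions"].round(2))
r,g,o=spanner("w7",im,(.53,-.36),.145)
cv2.imwrite("pics/r7.png",cv2.resize(r,(600,600)));print(o)
E
```

```text
16.8 [ 0.47915452 -0.38015454  0.17764787] 10.517109612511915 [-0.02  0.35  0.8   1.66 -0.26  1.24 -0.55]
(0.38, -0.51)
```

View pics/r7.png

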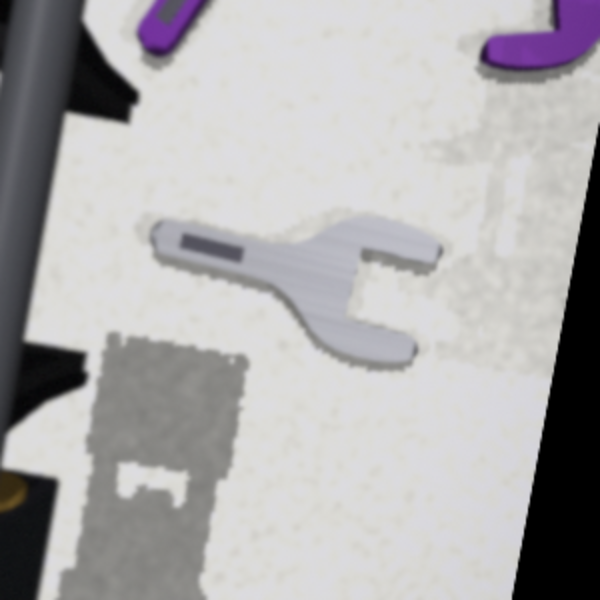

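The rectified view shows the short spanner's jaw centre at about (399,293), which is world (.5795,-.3635), yaw 13°. The grip point is (.487,-.384), on the stripe as expected.

Call:
move_arm --deltas '[{"linear":[0.23,0.19,0.6],"turn":[0,0,-0.62],"claw":0.3},{"linear":[0,0,1],"turn":[0,0,0],"claw":0.3},{"linear":[0,0,1],"turn":[0,0,0],"claw":0.3},{"linear":[0,0,1],"turn":[0,0,0],"claw":0.3},{"linear":[0,0,0.8],"turn":[0,0,0],"claw":0.3},{"linear":[0,0,0.5],"turn":[0,0,0],"claw":0.3},{"linear":[0,0,0.2],"turn":[0,0,0],"claw":0.3},{"linear":[0,0,0],"turn":[0,0,0],"claw":0.3},{"linear":[0,0,0],"turn":[0,0,0],"claw":0.3}]'

```text
time: 17.55
position: [0.4883, -0.3842, 0.026]
tool_rot: [3.12, 0.358, 0.002]
ft_force: [0.1, -0.3, 0.4]
grip_width: 0.699
```

Call:
move_arm --deltas '[{"linear":[0,0,0.07],"turn":[0,0,0],"claw":1},{"linear":[0,0,0],"turn":[0,0,0],"claw":1},{"linear":[0,0,0],"turn":[0,0,0],"claw":1},{"linear":[0,0,0],"turn":[0,0,0],"claw":1},{"linear":[0,0,0],"turn":[0,0,0],"claw":1},{"linear":[0,0,0],"turn":[0,0,0],"claw":1},{"linear":[0,0,0],"turn":[0,0,0],"claw":1},{"linear":[0,0,0],"turn":[0,0,0],"claw":1},{"linear":[0,0,0],"turn":[0,0,0],"claw":1},{"linear":[0,0,0],"turn":[0,0,0],"claw":1},{"linear":[0,0,0],"turn":[0,0,0],"claw":1}]' --grip_force 55

```text
time: 18.47
position: [0.4872, -0.3844, 0.0229]
tool_rot: [3.121, 0.356, 0.0]
ft_force: [0.3, -0.6, 1.0]
grip_width: 0.197
```

Call:
move_arm --deltas '[{"linear":[0,0,-0.5],"turn":[0,0,0],"claw":1},{"linear":[0,0,-1],"turn":[0,0,0],"claw":1},{"linear":[0,0,-1],"turn":[0,0,0],"claw":1},{"linear":[0,0,-1],"turn":[0,0,-0.5],"claw":1},{"linear":[0,0,-1],"turn":[0,0,-1],"claw":1},{"linear":[0,0,-0.75],"turn":[0,0,-1],"claw":1},{"linear":[0,0,0],"turn":[0,0,-1],"claw":1},{"linear":[0,0,0],"turn":[0,0,-1],"claw":1},{"linear":[0,0,0],"turn":[0,0,-1],"claw":1},{"linear":[0,0,0],"turn":[0,0,-1],"claw":1},{"linear":[0,0,0],"turn":[0,0,-1],"claw":1},{"linear":[0,0,0],"turn":[0,0,-1],"claw":1},{"linear":[0,0,0],"turn":[0,0,-1],"claw":1},{"linear":[0,0,0],"turn":[0,0,-1],"claw":1},{"linear":[0,0,0],"turn":[0,0,-1],"claw":1},{"linear":[0,0,0],"turn":[0,0,-1],"claw":1},{"linear":[0,0,0],"turn":[0,0,-1],"claw":1},{"linear":[0,0,0],"turn":[0,0,-1],"claw":1},{"linear":[0,0,0],"turn":[0,0,-1],"claw":1},{"linear":[0,0,0],"turn":[0,0,-1],"claw":1}]'

```text
time: 20.13
position: [0.4865, -0.3841, 0.1806]
tool_rot: [-2.42, -2.002, 0.001]
ft_force: [-0.5, -1.6, -3.8]
grip_width: 0.199
```

Call:
move_arm --deltas '[{"linear":[0,0,0],"turn":[0,0,-1],"claw":1},{"linear":[0,0,0],"turn":[0,0,-1],"claw":1},{"linear":[0,0,0],"turn":[0,0,-1],"claw":1},{"linear":[0,0,0],"turn":[0,0,-1],"claw":1},{"linear":[0,0,0],"turn":[0,0,-1],"claw":1},{"linear":[0,0,0],"turn":[0,0,-1],"claw":1},{"linear":[0.84,0.443,0],"turn":[0,0,0],"claw":1},{"linear":[0.84,0.443,0],"turn":[0,0,0],"claw":1},{"linear":[0.84,0.443,0],"turn":[0,0,0],"claw":1},{"linear":[0.84,0.443,0],"turn":[0,0,0],"claw":1},{"linear":[0.84,0.443,0],"turn":[0,0,0],"claw":1},{"linear":[0.84,0.443,0],"turn":[0,0,0],"claw":1},{"linear":[0.84,0.443,0],"turn":[0,0,0],"claw":1},{"linear":[0,0,0],"turn":[0,0,0],"claw":1},{"linear":[0,0,0],"turn":[0,0,0],"claw":1},{"linear":[0,0,0],"turn":[0,0,0],"claw":1}]'

```text
time: 21.47
position: [0.5375, -0.1921, 0.1806]
tool_rot: [1.956, 2.459, -0.002]
ft_force: [0.1, -0.7, -3.0]
grip_width: 0.197
```

```bash
python3 - <<'E'
from h import *
im=snap("wrist","w8")
s=ctrl.get_state();p=s["position"];T=R.from_rotvec(s["tool_rot"]).as_matrix();print(s["time"],p,np.degrees(np.arctan2(T[1,0],T[0,0])),s["joint_positions"].round(2),s["grip_width"])
cv2.imwrite("pics/w8c.png",cv2.resize(im[:240,160:480],(800,600),interpolation=2))
E
```

```text
21.5167 [ 0.53735952 -0.19287589  0.18060472] 102.91473826084581 [-0.07  0.2   0.42  1.75 -0.09  1.21  0.6 ] 0.195305441482931
```

View pics/w8c.png

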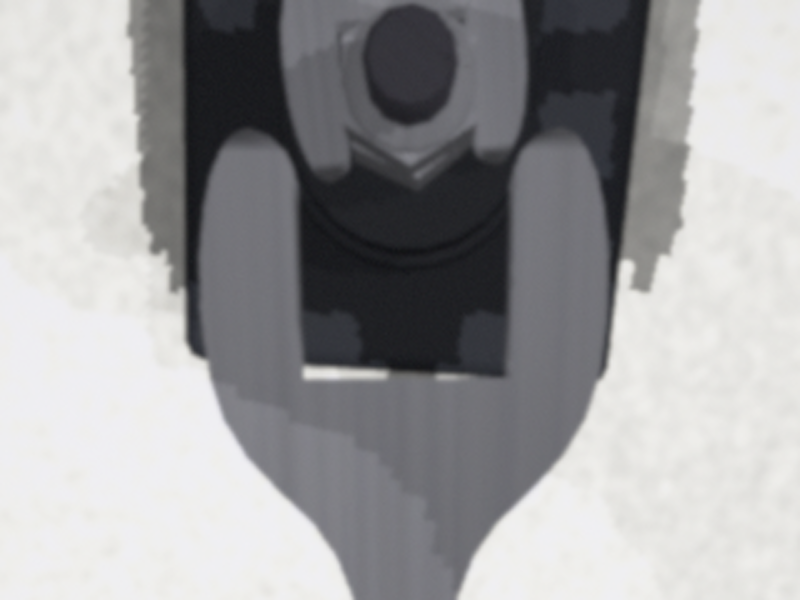

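The view (2.5×) shows the short jaw's inner edges at columns 300 and 510, pointing at the nuts. The stud top is at (410,65), the jam nut's near corner at about (414,160), and the long spanner's tips straddle the lower nut.

```bash
python3 - <<'E'
from h import *
f="w8";s=ctrl.get_state();p=s["position"];T=R.from_rotvec(s["tool_rot"]).as_matrix();c=lambda u,v:(160+u/2.5,v/2.5)
print(p,np.degrees(np.arctan2(T[1,0],T[0,0])))
for n,u,v,z in(("stud",410,65,.086),("jamc",414,160,.07),("lowc",416,188,.054),("jawb",405,375,p[2]-.013),("jL",300,250,p[2]-.013),("jR",510,250,p[2]-.013),("tipL",249,130,p[2]-.013),("tipR",563,130,p[2]-.013),("plateL",188,350,.016),("plateR",606,375,.016),("armL",184,30,.016),("armR",645,30,.016)):
    w=ray(f,*c(u,v),z);print(n,w.round(4),"tool",(T.T@(w-p)).round(4))
print((T.T@(np.array((.5058,-.0498,.07))-p)).round(4))
E
```

```text
[ 0.53735952 -0.19287589  0.18060472] 102.91473826084581
stud [ 0.5068 -0.0523  0.086 ] tool [0.1439 0.0017 0.0945]
jamc [ 0.512  -0.0693  0.07  ] tool [0.1262 0.0029 0.1105]
lowc [ 0.5135 -0.0729  0.054 ] tool [0.1224 0.0037 0.1265]
jawb [ 0.5222 -0.1238  0.1676] tool [0.0707 0.0007 0.0129]
jL [ 0.5004 -0.1079  0.1676] tool [ 0.0911 -0.017   0.0129]
jR [ 0.5349 -0.0999  0.1676] tool [0.0911 0.0184 0.0129]
tipL [ 0.4888 -0.0919  0.1676] tool [ 0.1093 -0.0248  0.0129]
tipR [ 0.5386 -0.0804  0.1676] tool [0.1094 0.0264 0.0129]
plateL [ 0.447  -0.1335  0.016 ] tool [ 0.0782 -0.0747  0.1646]
plateR [ 0.5905 -0.1089  0.016 ] tool [0.0701 0.0707 0.1645]
armL [ 0.4304 -0.0378  0.016 ] tool [ 0.1752 -0.0695  0.1645]
armR [ 0.5723 -0.005   0.016 ] tool [0.1754 0.0762 0.1644]
[0.1466 0.0013 0.1105]
```

Call:
move_arm --deltas '[{"linear":[0,0,0],"turn":[0,0,-0.4],"claw":1},{"linear":[0.15,0.17,0.5],"turn":[0,0,0],"claw":1},{"linear":[0,0,0.8],"turn":[0,0,0],"claw":1},{"linear":[0,0,0.8],"turn":[0,0,0],"claw":1},{"linear":[0,0,0.7],"turn":[0,0,0],"claw":1},{"linear":[0,0,0.4],"turn":[0,0,0],"claw":1},{"linear":[0,0,0.15],"turn":[0,0,0],"claw":1},{"linear":[0,0,0],"turn":[0,0,0],"claw":1},{"linear":[0,0,0],"turn":[0,0,0],"claw":1},{"linear":[0,0,0],"turn":[0,0,0],"claw":1}]'

```text
time: 22.35
position: [0.543, -0.1864, 0.0814]
tool_rot: [1.92, 2.484, 0.002]
ft_force: [0.3, 1.2, -2.6]
grip_width: 0.197
```

```bash
python3 - <<'E'
from h import *
im=snap("wrist","w9")
s=ctrl.get_state();p=s["position"];T=R.from_rotvec(s["tool_rot"]).as_matrix();print(s["time"],p,np.degrees(np.arctan2(T[1,0],T[0,0])),s["ft_force"])
print((T.T@(np.array((.506,-.0508,.07))-p)).round(4))
cv2.imwrite("pics/w9c.png",cv2.resize(im[:240,160:480],(800,600),interpolation=2))
E
```

```text
22.4 [ 0.54301518 -0.18627124  0.08141875] 104.60562137428478 [ 0.23033187  0.3869299  -2.96877653]
[ 0.1404 -0.0017  0.0112]
```

View pics/w9c.png

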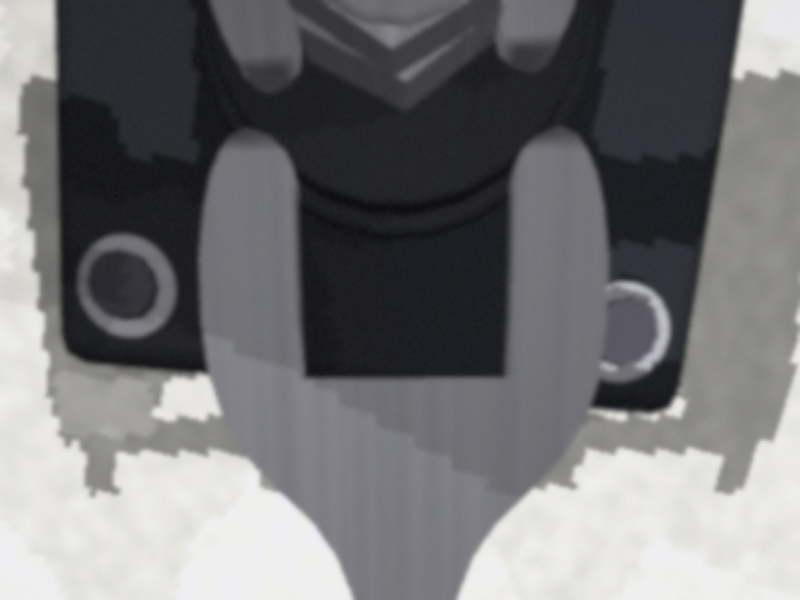

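The jam nut's corner at (391,50) sits about 2.5 mm left of the jaw axis (column 405), so the nut's line is at about 102.5°. I'll correct by 1.6° clockwise and −5.6 mm, then slide in.

Call:
move_arm --deltas '[{"linear":[0,0,0.05],"turn":[0,0,0.4],"claw":1},{"linear":[0,-0.19,0],"turn":[0,0,0],"claw":1},{"linear":[0.2,0,0],"turn":[0,0,0],"claw":1},{"linear":[0.2,0,0],"turn":[0,0,0],"claw":1},{"linear":[0.2,0,0],"turn":[0,0,0],"claw":1},{"linear":[0.2,0,0],"turn":[0,0,0],"claw":1},{"linear":[0,0,0],"turn":[0,0,0],"claw":1},{"linear":[0,0,0],"turn":[0,0,0],"claw":1}]'

```text
time: 23.07
position: [0.5311, -0.1628, 0.0785]
tool_rot: [1.953, 2.461, 0.001]
ft_force: [0.4, 0.6, -3.3]
grip_width: 0.198
```

Call:
move_arm --deltas '[{"linear":[0.2,0,-0.03],"turn":[0,0,0],"claw":1},{"linear":[0.2,0,0],"turn":[0,0,0],"claw":1},{"linear":[0.2,0,0],"turn":[0,0,0],"claw":1},{"linear":[0.1,0,0],"turn":[0,0,0],"claw":1},{"linear":[0,0,0],"turn":[0,0,0],"claw":1},{"linear":[0,0,0],"turn":[0,0,0],"claw":1}]'

```text
time: 23.57
position: [0.5263, -0.1425, 0.0793]
tool_rot: [-1.954, -2.46, -0.001]
ft_force: [1.2, 0.8, -3.1]
grip_width: 0.196
```

The jaw is seated with no side load. Turning clockwise about the nut axis.

Call:
move_arm --deltas '[{"linear":[0.004,-0.163,0],"turn":[0,0,0.75],"claw":1},{"linear":[0.004,-0.163,0],"turn":[0,0,0.75],"claw":1},{"linear":[0.004,-0.163,0],"turn":[0,0,0.75],"claw":1},{"linear":[0.004,-0.163,0],"turn":[0,0,0.75],"claw":1},{"linear":[0.004,-0.163,0],"turn":[0,0,0.75],"claw":1},{"linear":[0,0,0],"turn":[0,0,0],"claw":1},{"linear":[0,0,0],"turn":[0,0,0],"claw":1}]'

```text
time: 24.15
position: [0.5024, -0.1454, 0.0795]
tool_rot: [2.258, 2.184, 0.001]
ft_force: [2.3, 1.4, -3.9]
grip_width: 0.201
```

```bash
python3 - <<'E'
from h import *
im=snap("wrist","w10");sc=snap("scene","s10")
s=ctrl.get_state();p=s["position"];T=R.from_rotvec(s["tool_rot"]).as_matrix();print(s["time"],p,np.degrees(np.arctan2(T[1,0],T[0,0])),s["ft_force"],s["torque"])
print((T.T@(np.array((.506,-.0508,.07))-p)).round(4),(T.T@s["ft_force"]).round(2))
b=cv2.resize(im[:300,160:480],(640,600),interpolation=2)
cv2.imwrite("pics/w10c.png",b)
E
```

```text
24.25 [ 0.50237147 -0.14544846  0.07936745] 88.09463736284779 [ 1.5514873   1.83440507 -3.15384547] [ 0.09642242 -0.34917029 -0.07216107]
[0.0947 0.0005 0.0094] [1.88 1.49 3.15]
```

Call:
move_arm --deltas '[{"linear":[0.004,-0.163,0],"turn":[0,0,0.75],"claw":1},{"linear":[0.004,-0.163,0],"turn":[0,0,0.75],"claw":1},{"linear":[0.004,-0.163,0],"turn":[0,0,0.75],"claw":1},{"linear":[0.004,-0.163,0],"turn":[0,0,0.75],"claw":1},{"linear":[0.004,-0.163,0],"turn":[0,0,0.75],"claw":1},{"linear":[0,0,0],"turn":[0,0,0],"claw":1},{"linear":[0,0,0],"turn":[0,0,0],"claw":1}]'

```text
time: 24.83
position: [0.4782, -0.1416, 0.0794]
tool_rot: [2.523, 1.872, 0.001]
ft_force: [1.0, 1.1, -3.3]
grip_width: 0.196
```

```bash
cat > st.py <<'E'
from h import *
s=ctrl.get_state();p=s["position"];T=R.from_rotvec(s["tool_rot"]).as_matrix();print(s["time"],p.round(4),"yaw",np.degrees(np.arctan2(T[1,0],T[0,0])).round(2))
print("nut in tool",(T.T@(np.array((.506,-.0508,.07))-p)).round(4),"F",(T.T@s["ft_force"]).round(2),"M",(T.T@s["torque"]).round(2),s["grip_width"])
E
python3 st.py
```

```text
24.8333 [ 0.4782 -0.1416  0.0794] yaw 73.15
nut in tool [0.0949 0.0003 0.0094] F [1.31 0.69 3.28] M [-0.21  0.12  0.01] 0.195722190616875
```

Call:
move_arm --deltas '[{"linear":[0.003,-0.108,0],"turn":[0,0,0.5],"claw":1},{"linear":[0.003,-0.108,0],"turn":[0,0,0.5],"claw":1},{"linear":[0.003,-0.108,0],"turn":[0,0,0.5],"claw":1},{"linear":[0.003,-0.108,0],"turn":[0,0,0.5],"claw":1},{"linear":[0,0,0],"turn":[0,0,0],"claw":1}]'

```text
time: 25.25
position: [0.4659, -0.137, 0.0793]
tool_rot: [2.648, 1.69, -0.0]
ft_force: [3.2, -0.1, -2.9]
grip_width: 0.195
```

```bash
python3 st.py
```

```text
25.25 [ 0.4659 -0.137   0.0793] yaw 65.09
nut in tool [0.095  0.0001 0.0093] F [1.28 2.99 2.95] M [-0.3   0.01 -0.17] 0.19452829707205996
```

Call:
move_arm --deltas '[{"linear":[0.003,-0.108,0],"turn":[0,0,0.5],"claw":1},{"linear":[0.003,-0.108,0],"turn":[0,0,0.5],"claw":1},{"linear":[0,0,0],"turn":[0,0,0],"claw":1}]'

```text
time: 25.5
position: [0.46, -0.1341, 0.0793]
tool_rot: [2.705, 1.597, -0.001]
ft_force: [2.1, -0.7, -2.2]
grip_width: 0.196
```

```bash
python3 st.py
```

```text
25.5 [ 0.46   -0.1341  0.0793] yaw 61.1
nut in tool [ 0.0951 -0.      0.0092] F [0.4  2.16 2.2 ] M [-0.19 -0.01 -0.19] 0.1960025334359459
```

Call:
move_arm --deltas '[{"linear":[0.003,-0.108,0],"turn":[0,0,0.5],"claw":1},{"linear":[0,0,0],"turn":[0,0,0],"claw":1}]'

```text
time: 25.67
position: [0.4572, -0.1324, 0.0792]
tool_rot: [2.733, 1.55, -0.001]
ft_force: [1.2, 0.1, -2.8]
grip_width: 0.203
```

```bash
python3 st.py
```

```text
25.6667 [ 0.4572 -0.1324  0.0792] yaw 59.12
nut in tool [ 0.0951 -0.      0.0092] F [0.74 0.99 2.81] M [-0.18 -0.16 -0.27] 0.20304496442118802
```

Call:
move_arm --deltas '[{"linear":[0.003,-0.108,0],"turn":[0,0,0.5],"claw":1},{"linear":[0,0,0],"turn":[0,0,0],"claw":1}]'

```text
time: 25.83
position: [0.4544, -0.1307, 0.0792]
tool_rot: [2.759, 1.502, -0.001]
ft_force: [0.3, -0.0, -3.1]
grip_width: 0.197
```

```bash
python3 st.py
```

```text
25.8333 [ 0.4544 -0.1307  0.0792] yaw 57.11
nut in tool [ 0.0952 -0.0001  0.0091] F [0.13 0.3  3.11] M [-0.17 -0.21 -0.21] 0.19706684857181753
```

Call:
move_arm --deltas '[{"linear":[0.003,-0.108,0],"turn":[0,0,0.5],"claw":1},{"linear":[0,0,0],"turn":[0,0,0],"claw":1}]'

```text
time: 26.0
position: [0.4516, -0.1289, 0.0792]
tool_rot: [-2.785, -1.453, 0.001]
ft_force: [0.2, -0.8, -2.6]
grip_width: 0.203
```

```bash
python3 st.py
```

```text
26.0 [ 0.4516 -0.1289  0.0792] yaw 55.11
nut in tool [ 0.0952 -0.0001  0.0091] F [-0.55  0.62  2.57] M [-0.16 -0.31 -0.22] 0.20264636693668062
```

Call:
move_arm --deltas '[{"linear":[0.003,-0.108,0],"turn":[0,0,0.5],"claw":1},{"linear":[0,0,0],"turn":[0,0,0],"claw":1}]'

```text
time: 26.17
position: [0.449, -0.127, 0.0791]
tool_rot: [-2.81, -1.404, 0.001]
ft_force: [-0.5, -0.9, -1.7]
grip_width: 0.198
```

```bash
python3 st.py
```

```text
26.1667 [ 0.449  -0.127   0.0791] yaw 53.11
nut in tool [ 0.0952 -0.0001  0.0091] F [-1.06  0.12  1.66] M [-0.13 -0.38 -0.25] 0.19783124680624914
```

Call:
move_arm --deltas '[{"linear":[0.003,-0.108,0],"turn":[0,0,0.5],"claw":1},{"linear":[0,0,0],"turn":[0,0,0],"claw":1}]'

```text
time: 26.33
position: [0.4463, -0.125, 0.0791]
tool_rot: [-2.834, -1.355, 0.001]
ft_force: [-0.2, -1.2, -2.5]
grip_width: 0.199
```

```bash
python3 st.py
```

```text
26.3333 [ 0.4463 -0.125   0.0791] yaw 51.11
nut in tool [ 0.0952 -0.0001  0.009 ] F [-1.07  0.63  2.5 ] M [-0.09 -0.54 -0.3 ] 0.19945914466499381
```

Call:
move_arm --deltas '[{"linear":[-0.01,-0.108,0],"turn":[0,0,0.5],"claw":1},{"linear":[0,0,0],"turn":[0,0,0],"claw":1}]'

```text
time: 26.5
position: [0.4438, -0.1229, 0.0791]
tool_rot: [-2.857, -1.306, 0.001]
ft_force: [0.4, -0.3, -2.6]
grip_width: 0.198
```

```bash
python3 st.py
```

```text
26.5 [ 0.4438 -0.1229  0.0791] yaw 49.11
nut in tool [ 0.0953 -0.0002  0.0091] F [0.02 0.52 2.62] M [-0.05 -0.44 -0.26] 0.19821130929719477
```

Call:
move_arm --deltas '[{"linear":[0,-0.108,0],"turn":[0,0,0.5],"claw":1},{"linear":[0,0,0],"turn":[0,0,0],"claw":1}]'

```text
time: 26.67
position: [0.4413, -0.1208, 0.0791]
tool_rot: [-2.879, -1.256, 0.001]
ft_force: [-0.3, -1.4, -3.8]
grip_width: 0.197
```

```bash
python3 st.py
```

```text
26.6667 [ 0.4413 -0.1208  0.0791] yaw 47.12
nut in tool [ 0.0953 -0.0002  0.0091] F [-1.22  0.7   3.77] M [-0.03 -0.44 -0.29] 0.19690999875464635
```

```bash
cat > chk.py <<'E'
from h import *
import sys
f=sys.argv[1]; im=snap("side",f); snap("scene","s"+f)
g=cv2.cvtColor(im,cv2.COLOR_BGR2GRAY)
N=np.array([.506,-.0508])
for a in(99.0,):
    u=np.array([np.cos(np.radians(a)),np.sin(np.radians(a))]);l=np.array([-u[1],u[0]])
    for d in(.06,.08,.09,.1,.11,.12,.13,.165,.172,.18):
        row=[]
        for t in np.arange(-.034,.062,.004):
            q=N+u*d+l*t;x,y=proj(f,(*q,.044));row.append(int(cv2.getRectSubPix(g,(1,1),(float(x),float(y)))[0,0]))
        print(int(d*1000),row)
E
python3 chk.py d11
```

```text
60 [36, 32, 32, 29, 24, 30, 46, 83, 112, 138, 138, 140, 139, 126, 64, 29, 31, 26, 15, 19, 7, 10, 11, 8]
80 [36, 36, 37, 37, 37, 37, 35, 33, 33, 76, 124, 116, 92, 104, 100, 52, 33, 31, 24, 29, 29, 24, 24, 29]
90 [36, 37, 38, 37, 36, 36, 36, 33, 32, 53, 107, 106, 65, 87, 109, 64, 34, 27, 24, 22, 33, 38, 39, 35]
100 [35, 39, 35, 35, 35, 36, 36, 34, 34, 37, 87, 124, 89, 70, 105, 88, 42, 28, 16, 8, 12, 13, 12, 13]
110 [35, 38, 37, 35, 36, 36, 37, 37, 37, 35, 66, 117, 113, 72, 93, 106, 56, 28, 36, 35, 36, 35, 35, 33]
120 [40, 40, 38, 38, 38, 39, 42, 56, 57, 56, 60, 101, 118, 81, 73, 107, 86, 47, 62, 69, 68, 68, 68, 70]
130 [37, 36, 37, 39, 38, 56, 89, 54, 25, 23, 22, 37, 76, 82, 63, 95, 99, 55, 67, 69, 70, 68, 69, 69]
165 [38, 38, 38, 37, 39, 45, 51, 51, 70, 92, 55, 41, 45, 86, 131, 137, 133, 128, 127, 105, 72, 70, 68, 67]
172 [40, 40, 39, 37, 35, 28, 38, 36, 30, 27, 20, 20, 24, 51, 81, 96, 86, 69, 90, 83, 70, 70, 72, 69]
180 [40, 43, 46, 43, 41, 23, 14, 9, 4, 5, 5, 5, 18, 32, 34, 38, 35, 36, 79, 74, 68, 69, 68, 68]
```

Call:
move_arm --deltas '[{"linear":[0,-0.108,0],"turn":[0,0,0.5],"claw":1},{"linear":[0,0,0],"turn":[0,0,0],"claw":1}]'

```text
time: 26.93
position: [0.4391, -0.1186, 0.0792]
tool_rot: [2.901, 1.204, -0.0]
ft_force: [-0.2, -1.2, -3.2]
grip_width: 0.199
```

```bash
python3 st.py; python3 - <<'E'
from h import *
# compare nut top & spanner appearance in wrist view: w10 (yaw 88) vs now
im=snap("wrist","w12")
s=ctrl.get_state();p=s["position"];T=R.from_rotvec(s["tool_rot"]).as_matrix()
for f in("w9","w10","w12"):
    g=cv2.cvtColor(cv2.imread(f"pics/{f}.png"),cv2.COLOR_BGR2GRAY)
    print(f)
    for v in(90,110,130,200,220,240,255):
        r=g[v,230:412].astype(int);d=np.diff(r.astype(float));i=np.argsort(-abs(d))[:6];print(v,sorted((int(k)+230,int(d[k])) for k in i))
E
```

```text
26.9333 [ 0.4391 -0.1186  0.0792] yaw 45.09
nut in tool [ 0.0953 -0.0005  0.0092] F [-1.    0.75  3.24] M [-0.12 -0.52 -0.42] 0.19890898892288258
w9
90 [(239, 26), (240, 26), (278, -24), (279, -23), (401, -24), (402, -27)]
110 [(238, 26), (239, 26), (278, -21), (279, -25), (363, 20), (403, -22)]
130 [(239, 28), (240, 24), (279, -24), (280, -24), (362, 22), (363, 20)]
200 [(274, -23), (275, -35), (276, -28), (366, 27), (367, 31), (368, 21)]
220 [(291, -18), (292, -36), (293, -31), (349, 26), (350, 37), (351, 26)]
240 [(300, -41), (301, -38), (302, -17), (341, 32), (342, 45), (343, 21)]
255 [(301, -18), (302, -34), (304, 24), (305, 17), (306, 7), (341, 6)]
w10
90 [(240, 31), (355, 29), (356, 25), (401, -34), (402, -53), (403, -48)]
110 [(239, 32), (355, 25), (356, 26), (402, -30), (403, -52), (404, -50)]
130 [(239, 22), (240, 31), (362, 22), (363, 21), (402, -26), (403, -24)]
200 [(273, 17), (274, 19), (275, 20), (367, -18), (368, -20), (369, -17)]
220 [(230, 22), (260, 22), (261, 17), (291, 24), (292, 22), (351, -20)]
240 [(230, -39), (294, -36), (295, -20), (341, 32), (342, 50), (343, 31)]
255 [(298, -23), (321, -25), (322, -37), (339, 29), (340, 51), (341, 34)]
w12
90 [(270, -28), (346, 37), (347, 29), (397, -25), (398, -44), (399, -43)]
110 [(274, -35), (277, 39), (299, -28), (399, -38), (400, -47), (401, -29)]
130 [(359, 43), (360, 49), (361, 35), (398, -33), (399, -51), (400, -39)]
200 [(345, 21), (366, -22), (401, 33), (402, 44), (403, 42), (404, 29)]
220 [(348, -30), (349, -48), (350, -48), (386, 40), (387, 48), (388, 39)]
240 [(342, -26), (358, -30), (369, 31), (370, 49), (371, 53), (372, 40)]
255 [(293, 34), (301, -38), (302, -35), (358, 43), (359, 53), (360, 50)]
```

Call:
move_arm --deltas '[{"linear":[0,-0.108,0],"turn":[0,0,0.5],"claw":1},{"linear":[0,0,0],"turn":[0,0,0],"claw":1}]'

```text
time: 27.15
position: [0.4372, -0.1164, 0.0793]
tool_rot: [2.921, 1.154, 0.001]
ft_force: [-0.5, -1.3, -2.7]
grip_width: 0.201
```

```bash
python3 st.py
```

```text
27.15 [ 0.4372 -0.1164  0.0793] yaw 43.1
nut in tool [ 0.0951 -0.0009  0.0093] F [-1.29  0.63  2.67] M [-0.23 -0.43 -0.45] 0.2005751681003793
```

```bash
python3 chk.py d12 | cut -d']' -f1 | sed -n '2,7p'
```

```text
80 [36, 37, 31, 37, 36, 33, 37, 35, 34, 75, 125, 114, 90, 109, 92, 43, 33, 31, 36, 56, 46, 27, 26, 25
90 [35, 35, 36, 38, 35, 38, 37, 35, 34, 51, 108, 104, 67, 90, 112, 63, 34, 30, 30, 31, 31, 38, 39, 35
100 [34, 40, 38, 36, 32, 36, 36, 36, 33, 38, 88, 130, 89, 70, 106, 92, 43, 28, 22, 13, 11, 14, 11, 12
110 [38, 37, 38, 38, 38, 36, 35, 36, 36, 36, 65, 120, 112, 72, 95, 107, 56, 30, 35, 38, 37, 35, 34, 33
120 [39, 39, 38, 36, 40, 37, 46, 55, 56, 56, 64, 101, 119, 81, 71, 108, 87, 47, 75, 76, 69, 69, 66, 68
130 [39, 38, 38, 39, 40, 55, 88, 49, 24, 22, 20, 35, 77, 82, 63, 96, 101, 62, 111, 97, 70, 69, 68, 69
```

Call:
move_arm --deltas '[{"linear":[0,-0.12,0],"turn":[0,0,0.5],"claw":1},{"linear":[0,0,0],"turn":[0,0,0],"claw":1},{"linear":[0,0,0],"turn":[0,0,0],"claw":1}]'

```text
time: 27.5
position: [0.4351, -0.1139, 0.0795]
tool_rot: [2.941, 1.103, 0.002]
ft_force: [1.5, -2.3, -3.5]
grip_width: 0.196
```

```bash
python3 st.py
```

```text
27.5 [ 0.4351 -0.1139  0.0795] yaw 41.13
nut in tool [ 0.0949 -0.0009  0.0096] F [-0.35  2.72  3.48] M [-0.55 -0.38 -0.5 ] 0.19600164084978094
```

Resistance is rising past 0.4 N m (now about 0.76) and the long spanner has not moved, so the stop is close. Loading it firmly.

Call:
move_arm --deltas '[{"linear":[0,-0.12,0],"turn":[0,0,0.3],"claw":1},{"linear":[0,0,0],"turn":[0,0,0],"claw":1},{"linear":[0,0,0],"turn":[0,0,0],"claw":1}]' --grip_force 60

```text
time: 27.75
position: [0.4335, -0.1118, 0.0798]
tool_rot: [2.951, 1.071, 0.004]
ft_force: [3.2, -3.4, -4.0]
grip_width: 0.2
```

```bash
python3 st.py
```

```text
27.75 [ 0.4335 -0.1118  0.0798] yaw 39.88
nut in tool [ 0.0947 -0.0003  0.0099] F [0.31 4.63 4.05] M [-1.11 -0.24 -0.41] 0.2001493911088209
```

```bash
python3 - <<'E'
from h import *
im=snap("wrist","w13")
s=ctrl.get_state();print(s["joint_positions"].round(2),s["tool_rot"])
# spanner mask by texture: rectify plane of the spanner top into the tool frame using tool_from_camera
d=np.load("pics/w13.npz")
out=[]
from functools import reduce
def rect(f,s=None):
    W=np.load(f"pics/{f}.npz")["W"];im=cv2.imread(f"pics/{f}.png")
    Tc=np.array(cams.get_image("wrist")["tool_from_camera"]) if not hasattr(rect,"T") else rect.T
    rect.T=Tc;K=np.load(f"pics/{f}.npz")["K"]
    C=np.float32([(0,0),(200,0),(0,240),(200,240)]) # 2px/mm: u=y+50mm, v = 125-x mm
    src=[]
    for u,v in C:
        P=np.array([.125-v/2000,u/2000-.05,.013]);c=Tc[:3,:3].T@(P-Tc[:3,3]);q=K@c;src.append(q[:2]/q[2])
    return cv2.warpPerspective(im,cv2.getPerspectiveTransform(np.float32(src),C),(200,240))
for f in("w9","w10","w12","w13"):
    g=cv2.GaussianBlur(cv2.cvtColor(rect(f),cv2.COLOR_BGR2GRAY),(3,5),0)
    print(f)
    for x in(105,100,95,90,75,60,50,40,30):
        r=g[(125-x)*2].astype(float);dd=np.diff(r);i=np.argsort(-abs(dd))
        pk=[];
        for k in i:
            if all(abs(k-q)>4 for q in pk): pk.append(int(k))
            if len(pk)==6:break
        print(x,[(q/2-50,int(dd[q])) for q in sorted(pk)])
E
```

```text
[-0.27  0.04  0.47  2.14 -0.02  0.97 -0.66] [2.95135422 1.07051899 0.00379619]
w9
105 [(-33.5, -4), (-31.0, 25), (-18.0, -23), (18.5, 24), (31.5, -24), (45.0, -3)]
100 [(-32.5, 27), (-17.5, -22), (-14.0, -3), (13.0, 3), (18.0, 23), (33.5, -26)]
95 [(-45.5, -2), (-33.5, 25), (-17.5, -26), (-5.5, 2), (18.0, 23), (34.5, -26)]
90 [(-43.0, 12), (-39.5, -21), (-34.5, 27), (-17.5, -25), (18.5, 22), (35.0, -20)]
75 [(-34.5, 29), (-17.0, -27), (18.0, 22), (43.0, 20), (45.5, -37), (48.5, 14)]
60 [(-49.5, -6), (-45.0, -3), (-22.0, -2), (2.5, -4), (7.0, 2), (30.0, 7)]
50 [(-23.5, -4), (-21.0, -21), (4.0, -2), (6.5, 2), (9.0, -2), (22.5, 25)]
40 [(-38.5, 2), (-13.0, -28), (14.0, 28), (31.5, -2), (38.0, 2), (45.0, 2)]
30 [(-42.0, 3), (-9.0, -35), (-6.5, 2), (-1.0, 3), (7.5, 7), (10.5, 31)]
w10
105 [(-35.5, 27), (-17.0, 8), (-11.0, -16), (13.5, 28), (19.5, 25), (31.5, -39)]
100 [(-34.5, 25), (-12.5, -17), (14.0, 41), (17.0, -5), (19.5, 12), (33.5, -49)]
95 [(-33.5, 29), (-17.5, -5), (-12.0, -14), (12.5, 10), (15.0, 26), (34.5, -50)]
90 [(-34.5, 26), (-18.0, -6), (-9.5, -15), (10.0, 17), (15.0, 26),
[... 1191 characters left out ...]
-22.0, -19), (10.0, 27), (17.5, 29), (29.5, -38)]
100 [(-39.0, -20), (-34.0, 22), (-23.5, -23), (-14.5, -14), (12.0, 33), (31.5, -45)]
95 [(-47.5, 36), (-40.5, -20), (-35.0, 23), (-21.5, -16), (11.5, 35), (32.5, -43)]
90 [(-45.5, 44), (-41.0, -19), (-35.5, 20), (-20.0, -30), (9.5, 33), (33.5, -45)]
75 [(-35.5, 40), (-18.5, -29), (-0.5, -33), (4.0, -27), (17.0, 41), (33.5, -44)]
60 [(-31.5, 32), (-20.5, 14), (-0.5, 16), (13.5, -19), (29.5, -15), (45.5, 43)]
50 [(-44.5, -2), (-42.0, -12), (-39.5, -3), (-23.0, 17), (21.0, -12), (39.5, 44)]
40 [(-25.0, -14), (-14.0, 20), (7.0, 20), (10.5, -18), (13.5, -19), (33.5, 43)]
30 [(-38.5, -7), (7.0, 19), (10.0, -41), (20.5, 22), (23.0, -35), (28.0, 44)]
```

```bash
cat > asc.py <<'E'
from h import *
import sys
def asc(f,c,tp,z=.07,h=24):
    # rows: tool +x downwards from top ; cols tool y ; given tool yaw via W only
    W=np.load(f"pics/{f}.npz")["W"];im=cv2.cvtColor(cv2.imread(f"pics/{f}.png"),cv2.COLOR_BGR2GRAY)
    ax=-W[:3,1];ax[2]=0;ax/=np.linalg.norm(ax);ay=W[:3,0]
    print(f,"x yaw",np.degrees(np.arctan2(ax[1],ax[0])).round(1))
    for i in range(h,-h-1,-2 if tp else -1):
        r=""
        for j in range(-h,h+1):
            q=np.array([*c,z])+ax*i/1000+ay*j/1000*np.array([1,1,0]);u,v=proj(f,q)
            g=cv2.getRectSubPix(im,(1,1),(float(u),float(v)))[0,0] if 0<=v<480 else 0
            r+=" .:-=+*#%@"[min(9,int(g)//18)]
        print(r)
for f in sys.argv[1:]: asc(f,(.506,-.0508),1)
E
python3 asc.py w10 w13
```

```text
w10 x yaw 88.1
####################**********@@@@@@@@@@@@@@@@-::
***#################**********@@@@@@@@@@@@@@@@%--
*********************#******+++++#@@@@@@@@@%%@@%-
*********************##*****+-..=**%@@@@%%#**#%%#
******************+**+===++++***++*#@@@#*******%@
************+*+*+=-::----------=***@@@%#*********
===+***+==+++*+-::--:-------------+%@@@@@#****+**
*****+==+*++*+::-------------------*#@@@@%*@@@@@@
*********+++=::-------------::------=%@@@@#@@@@@@
**++++**+++=::------------------::::-+@@@@%@@@@@@
***+++++==+=::----------------------:+@@@@%@@@@@@
***++++==++=::----------:------------+@@@@@@@@@@@
*++++++=====:::--------------:------:+@@@@@@@@@@@
+++++++====+=:::------------------::=*%@@@@@@@@@@
+++++++=====+=::::---------------::=**%@@@@@@@@@@
+++++++++==+++=:.::::::-------:::-+***#@@@@@@@@@@
+++++++=+===+++==:::::::::::::::=+****#@@@@@@@@@@
+++++++=+++==++++===::::::::-++**+***+#@#-*%%%%%%
+++++++=++++===++==+++++++++**++++++++:..:+******
+++++++=++++=+=====++++*+++++++++++-:...::+******
+++++++=++++=--====++++++++++++*+-:......:+******
+++++++++++++:.....::-+***##*++:...
[... 729 characters left out ...]

@@@****++*+-=++++++++++++++++++++++=*@@@@@@@@@@@@
@@@@#+*++++=-=++++++++++++++++++++=+@@@@@@@@@@@@@
@@@@@*#+++++--=+++++++++++++++++++=#@@@@@@@@@@@@@
@@@@@@+*++++=--=+++++++++++++++===+@@@@@@@@@@@@@@
@@@@@@+%%%*++=---=++++++++===+===*@@@@@@@@@@@@@@@
@@@@@@=*@%%%#*%%+----==========*@@@@@@@@@@@@@@@@@
@@@@@@+=@@%%%@@@@%#=------=++*@@@@@@@@@#-=@@@@@@@
@@@@@@*-%@@@%%@@@@@@@@@@@@@@@@@@@@@@@*+=:=@@@@@@@
@@@@@@#*++#%@@%%@@@@@@@@@@@@@@@@@@@*-:...=@@@@@@@
@@@@@@%@@@@@%+==*#%%%%@@@@%@@@@@#-.......=@@@@@@@
@@@@@@@%@@@@@@@@@%#+#%%@@@@@@@*:.........=@@@@@@@
@@@@@@@*+*%**#+**+*+++#@%--+=:...........-@@@@@@@
@@@@@@@*++++++++++++++++++=-.............-%@@@@@@
@@@@@@#*****************####**#####%%%%%%%@@@@@@@
```

Call:
move_arm --deltas '[{"linear":[0,-0.12,0],"turn":[0,0,0.4],"claw":1},{"linear":[0,0,0],"turn":[0,0,0],"claw":1},{"linear":[0,0,0],"turn":[0,0,0],"claw":1}]'

```text
time: 28.1
position: [0.4318, -0.1094, 0.08]
tool_rot: [2.965, 1.028, 0.006]
ft_force: [5.1, -4.9, -4.2]
grip_width: 0.198
```

```bash
python3 st.py
```

```text
28.1 [ 0.4318 -0.1094  0.08  ] yaw 38.26
nut in tool [ 0.0946 -0.0001  0.0102] F [0.99 7.02 4.25] M [-1.45 -0.26 -0.41] 0.198016257694992
```

Call:
move_arm --deltas '[{"linear":[0,-0.12,0],"turn":[0,0,0.4],"claw":1},{"linear":[0,0,0],"turn":[0,0,0],"claw":1},{"linear":[0,0,0],"turn":[0,0,0],"claw":1}]'

```text
time: 28.35
position: [0.4302, -0.1072, 0.0803]
tool_rot: [2.978, 0.986, 0.008]
ft_force: [6.9, -6.4, -5.9]
grip_width: 0.195
```

```bash
python3 st.py; python3 chk.py d13 | sed -n '2,7p'; python3 -c "
from h import *
snap('wrist','w14')"; python3 asc.py w14
```

```text
28.35 [ 0.4302 -0.1072  0.0803] yaw 36.65
nut in tool [ 0.0944 -0.      0.0106] F [1.71 9.21 5.91] M [-1.92 -0.15 -0.38] 0.19464880189491446
80 [38, 36, 36, 37, 38, 36, 34, 34, 33, 74, 124, 116, 89, 105, 91, 44, 31, 32, 36, 65, 64, 47, 39, 28]
90 [36, 38, 36, 36, 39, 36, 39, 35, 31, 56, 116, 107, 64, 88, 111, 65, 33, 32, 31, 48, 55, 44, 39, 32]
100 [37, 38, 38, 38, 36, 34, 36, 36, 35, 39, 89, 127, 88, 67, 106, 92, 43, 28, 14, 13, 18, 13, 13, 11]
110 [36, 39, 39, 38, 36, 37, 36, 35, 37, 36, 63, 117, 108, 71, 93, 105, 58, 30, 35, 41, 37, 34, 35, 34]
120 [38, 37, 37, 38, 38, 36, 44, 55, 58, 56, 62, 100, 118, 80, 75, 108, 86, 50, 79, 96, 88, 72, 68, 70]
130 [38, 39, 39, 38, 37, 56, 88, 51, 24, 18, 24, 34, 77, 83, 63, 99, 96, 65, 119, 137, 99, 72, 69, 68]
w14 x yaw 36.6
@@@@@@@@@@@@@@@@@@@@@@@@@@@@@@@@@@*-:::::::::::::
@@@@@@@@@@@@@@@@@@@@@@@@@@@@@@@@@@@@@%=::::::::::
@@@@@@@@@@@@@@@@@@@@@@@@@@@@@@@@@@@@@@@@*-:::::::
@@@@@@@%##**%@@@@@@@@@@@@@@@@@@@@@@@@@@@@@*-::::-
@@@@@@#**+==++#@@@@@@@%#%@@@@@@@@@@@@@@@@@%+--:--
%@##****+=:.=***++====++++====#@@@@@@@@@@@*+==+++
#%%#****=-=***+==+++++++
[... 225 characters left out ...]

@@@#***++*+-=++++++++++++++++++++++=*@@@@@@@@@@@@
@@%**+*++++=-=++++++++++++++++++++==%@@@@@@@@@@@@
@@@@@#*+++*+--=+++++++++++++++++++=+@@@@@@@@@@@@@
@@@@@#=+++++=--=++++++++++++++=+==+@@@@@@@@@@@@@@
@@@@@%=##*+++=---=+++++++++======*@@@@@@@@@@@@@@@
@@@@@@=*@%@%*++#=----==========+@@@@@@@@@%@@@@@@@
@@@@@@+-@@%%%@@@@%#=------==*#%@@@@@@@@#-+@@@@@@@
@@@@@@+:*@@@%%@@@@@@@@@@@@@@@@@@@@@@@#=-:+@@@@@@@
@@@@@@*--#@@@@%%@@@@@@@@@@@@@@@@@@@+:....+@@@@@@@
@@@@@@%@@@%#+--+*#%%%%@@@@%%@@@@#-.......+@@@@@@@
@@@@@@@@@@@@@@@@%#***#%%@@@@@@#:.........=@@@@@@@
@@@@@@@#+**+++++++*#++*%@*--=:...........=@@@@@@@
@@@@@@@+++++++++++++++++++++=:...........=@@@@@@@
@@@@@@@%##########%%%%%%%%%%%%%@@@@@@@@@@@@@@@@@@
```

Call:
move_arm --deltas '[{"linear":[0,0.22,0],"turn":[0,0,-1],"claw":1},{"linear":[0,0.22,0],"turn":[0,0,-1],"claw":1},{"linear":[0,0,0],"turn":[0,0,0],"claw":1}]'

```text
time: 28.75
position: [0.4375, -0.1157, 0.0797]
tool_rot: [-2.907, -1.192, -0.005]
ft_force: [5.0, -0.1, -4.3]
grip_width: 0.194
```

```bash
python3 st.py; python3 -c "
from h import *
snap('wrist','w15')"; python3 asc.py w15
```

```text
28.75 [ 0.4375 -0.1157  0.0797] yaw 44.6
nut in tool [0.0943 0.0019 0.0099] F [3.51 3.6  4.33] M [-0.62  0.45  0.22] 0.19388897857127144
w15 x yaw 44.6
@@@@@@@@@@@@@@@@@@@@@@@@@@@@@@@@@@@*-::::::::::::
@@@@@@@@@@@@@@@@@@@@@@@@@@@@@@@@@@@@@@*-:::::::::
@@@@@@@@@@%#@@@@@@@@@@@@@@@@@@@@@@@@@@@@%=:::::::
@@@@@@%@%##*++**#@@@@@@@@@@@@@@@@@@@@@@@@@@=:::::
@#######***=:.-+**%@%@@%##%@@@@@@@@@#@@@@@@@*-:::
++*###****=:-+***=-===++++====*%@@@@@@@@@@@@#=-==
@@@@%****=++**+=-=+++++++++++===+%@@@@@@#**#%%@@%
@@@%******+**==+++++++++++=++++++=*@@@@@%*%@@@@@@
@@@@#****+**=-=++++=+=++++++++++++++@@@@@*@@@@@@@
@@%***#*+**+-=+++++++++++++++++++++=#@@@@#@@@@@@@
@@@#***++*+--++++++++++++++++++++++=+@@@@@@@@@@@@
@@@@*+*++**=-=+++++++++++++++++++++=+@@@@@@@@@@@@
@@@@@##+++++-=++++++++++++++++++=++=#@@@@@@@@@@@@
@@@@@%+++++=--=+++++++++++++++++++=*@@@@@@@@@@@@@
@@@@@#+##+++=--=++++++++++++++++==+@@@@@@@@@@@@@@
@@@@@%=%%%#+++=--==+++++++=======+@@@@@@@@@@@@@@@
@@@@@%=#@#%%%@@%+----==========*@@@@@@@@@@@@@@@@@
@@@@@@=+@@%%@@@@@%*++----====#@@@@@@@@@%-+@@@@@@@
@@@@@@*-@@@@%%@@@@@@@@@@@@@@@@@@@@@@@#+=:+@@@@@@@
@@@@@@%@%**#@@%%@@@@@@@@@@@@@@@@@@@#-:..:+@@@@@@@
@@@@@@%@@@@@%#+=*#%%%%@@@@@@@@@@#-......:+@@@@@@@
@@@@@@@%@@#+***#+=+#%%%%@@@@@%+:........:+@@@@@@@
@@@@@@%++++++++++++++**#+-=*=...........:*@@@@@@@
@@@@@@#+++++++++++++++++++-:............:*@@@@@@@
@@@@@@@@%%%@%%@%%%%%%%%%%%%%#%%%%%#######%@%%@%%@
```

Call:
move_arm --deltas '[{"linear":[0,0.12,0],"turn":[0,0,0],"claw":1},{"linear":[0,0,0],"turn":[0,0,0],"claw":1},{"linear":[0,0,0],"turn":[0,0,0],"claw":1}]'

```text
time: 29.05
position: [0.4382, -0.1164, 0.0791]
tool_rot: [-2.904, -1.192, -0.0]
ft_force: [2.3, 4.4, -2.7]
grip_width: 0.196
```

```bash
python3 st.py
```

```text
29.05 [ 0.4382 -0.1164  0.0791] yaw 44.61
nut in tool [0.0944 0.0009 0.0092] F [ 4.73 -1.46  2.7 ] M [0.43 0.83 0.04] 0.19596591910996264
```

Call:
move_arm --deltas '[{"linear":[0,0.11,0],"turn":[0,0,-0.5],"claw":1},{"linear":[0,0,0],"turn":[0,0,0],"claw":1},{"linear":[0,0,0],"turn":[0,0,0],"claw":1}]'

```text
time: 29.3
position: [0.4405, -0.1187, 0.0791]
tool_rot: [-2.883, -1.242, -0.0]
ft_force: [2.2, 6.0, -2.9]
grip_width: 0.203
```

```bash
python3 st.py
```

```text
29.3 [ 0.4405 -0.1187  0.0791] yaw 46.63
nut in tool [0.0944 0.001  0.0092] F [ 5.87 -2.46  2.91] M [0.35 0.85 0.04] 0.2027517647589175
```

Call:
move_arm --deltas '[{"linear":[0.1,-0.05,0],"turn":[0,0,0.25],"claw":1},{"linear":[0,0,0],"turn":[0,0,0],"claw":1},{"linear":[0,0,0],"turn":[0,0,0],"claw":1}]'

```text
time: 29.55
position: [0.4401, -0.1178, 0.0788]
tool_rot: [-2.895, -1.217, 0.005]
ft_force: [-2.7, -1.5, -1.5]
grip_width: 0.198
```

```bash
python3 st.py;python3 -c "
from h import *
snap('wrist','w16')"; python3 asc.py w16
```

```text
29.55 [ 0.4401 -0.1178  0.0788] yaw 45.6
nut in tool [0.0941 0.0002 0.0085] F [-2.96 -0.89  1.46] M [ 0.23 -0.94 -0.15] 0.1981262230858573
w16 x yaw 45.7
@@@@@@@@@@@@@@@@@@@@@@@@@@@@@@@@@@@%-::::::-:::::
@@@@@@@@@@@@@@@@@@@@@@@@@@@@@@@@@@@@@@%=:::::::::
@@@@@@@@@@@##@@@@@@@@@@@@@@@@@@@@@@@@@@@@*-::::::
@@@@@@##%##*+***#@@@@@@@@@@@@@@@@@@@@@@@@@@*-::::
@#########*=:.-+**#@%%@@##@@@@@@@@@@%%@%@@@@#-:::
+**###****=:-+***=-===++++===+#@@@@@@@@%**%@*+==+
@%%%#****+++**+===+++++++++++===+@@@@@@@#**%@@@@@
@@@@#*****+*+-=+++++++++===++++++=#@@@@@%*%@@@@@@
@@@@#****+**==++++++=+=+++++++++++++@@@@@*@@@@@@@
@@@#****+*+=-==++++++++++++++++++++=%@@@@#@@@@@@@
@@@#***++*+-=++++++++++++++++++++++=*@@@@%@@@@@@@
@@@@#**++++=-=+++++++++++++++++++++=+@@@@@@@@@@@@
@@@@@#%++++=-=+++++=++++++++++++++==%@@@@@@@@@@@@
@@@@@@*++++=--=+++++++++++++++++++=*@@@@@@@@@@@@@
@@@@@%*#%*+==--=++++++++++++++++==+@@@@@@@@@@@@@@
@@@@@#+%%%%*+++--=++++++++=======+@@@@@@@@@@@@@@@
@@@@@@#*@#%%%@@%+----==========*@@@@@@@@@@@@@@@@@
@@@@@@*=%@%%%@@@@%*++----====#@@@@@@@@@#--@@@@@@@
@@@@@@#-#@@@@%@@@@@@@@@@@@@@@@@@@@@@@#+=:-@@@@@@@
@@@@@@%%%##%@@%%%@@@@@@@@@@@@@@@@@@*-:...-%@@@@@@
@@@@@@@%@@@@@%*+*#%%%%@@@@@@@@@@#-.......-%@@@@@@
@@@@@@@*#%*%%*+*++=*%%%@@@@@@@*:.........-%@@@@@@
@@@@@@@*+++++++++++++++**-:==............-%@@@@@@
@@@@@@@*+++++++++++++++++++-.............-%@@@@@@
@@@@@@@%%%%%%%%%%%%%%%%%%@@@@@@@@@@@@@@@@@@******
```

Call:
move_arm --deltas '[{"linear":[-0.03,0,0],"turn":[0,0,0],"claw":1},{"linear":[0,0,-0.2],"turn":[0,0,0],"claw":1},{"linear":[0,0,-0.3],"turn":[0,0,0],"claw":1},{"linear":[0,0,0],"turn":[0,0,0],"claw":1}]'

```text
time: 29.93
position: [0.4417, -0.1174, 0.0956]
tool_rot: [2.895, 1.219, 0.002]
ft_force: [0.1, 0.3, -7.6]
grip_width: 0.197
```

```bash
python3 st.py
```

```text
29.9333 [ 0.4417 -0.1174  0.0956] yaw 45.68
nut in tool [ 0.0926 -0.0006  0.0257] F [ 0.23 -0.13  7.64] M [ 0.2  -0.27 -0.31] 0.19723662257903085
```

Call:
move_arm --deltas '[{"linear":[0,0,-0.4],"turn":[0,0,0],"claw":1},{"linear":[0,0,-0.8],"turn":[0,0,0],"claw":1},{"linear":[0,0,-1],"turn":[0,0,0],"claw":1},{"linear":[0,0,-1],"turn":[0,0,0],"claw":1},{"linear":[0,0,-0.3],"turn":[0,0,0],"claw":1},{"linear":[0,0,0],"turn":[0,0,0],"claw":1},{"linear":[0,0,0],"turn":[0,0,0],"claw":1}]'

```text
time: 30.52
position: [0.441, -0.118, 0.199]
tool_rot: [-2.896, -1.217, -0.001]
ft_force: [-0.3, 0.1, -4.9]
grip_width: 0.196
```

```bash
python3 st.py;python3 chk.py d17 | sed -n '2,7p'; python3 -c "
from h import *
snap('wrist','w17')"; sed -i 's/-2 if tp else -1/-2 if tp==1 else -1/; s/asc(f,(.506,-.0508),1)/asc(f,(.506,-.0508),2)/' asc.py; python3 asc.py w17
```

```text
30.5167 [ 0.441 -0.118  0.199] yaw 45.6
nut in tool [ 0.0934 -0.0006  0.1291] F [-0.15 -0.35  4.9 ] M [ 0.05 -0.33 -0.04] 0.19567837228144738
80 [37, 36, 37, 34, 36, 35, 37, 36, 34, 28, 55, 114, 112, 70, 78, 99, 52, 14, 11, 24, 26, 25, 24, 28]
90 [37, 35, 36, 34, 37, 35, 35, 34, 33, 33, 31, 80, 121, 98, 69, 96, 93, 43, 13, 19, 30, 34, 39, 34]
100 [33, 35, 37, 35, 35, 38, 34, 35, 33, 34, 29, 47, 103, 119, 78, 76, 110, 83, 23, 15, 12, 14, 11, 12]
110 [32, 36, 35, 37, 37, 37, 35, 34, 35, 36, 33, 32, 63, 116, 104, 67, 86, 109, 65, 42, 36, 32, 32, 31]
120 [37, 39, 38, 36, 38, 36, 45, 54, 55, 56, 54, 52, 55, 89, 118, 87, 65, 104, 106, 76, 68, 67, 68, 68]
130 [38, 39, 38, 38, 36, 55, 88, 53, 23, 20, 20, 34, 66, 80, 103, 105, 68, 82, 113, 93, 70, 67, 66, 67]
w17 x yaw 45.7
@@@@%##########@@@@@@@@@@@@@@@@@@@@@@@@@@#=------
@@@@##########%@@@@@@@@@@@@@@@@@@@@@@@@@@@#=-----
@@@%#######**##%@@@@@@@@@@@@@@@@@@@@@@@@@@@#+----
@@%#######*++**#%@@@@@@@@@@@@@@@@@@@@@@@@@@@#=---
@%#######*+--==+*#%%@@@@@@@@@@@@@@@@@@@@@@@@@*=--
%########*=::::-=+#%%%%%%@@@@@@@@@@@@@@@@@@@@%+--
#########+-:..:-=*##%%##
[... 1425 characters left out ...]

++=-:::=+*++++*+++++==---+*#%%@@@@@@@@@@%=------=
**++=---+***++++++++=====+#@@@@@@@@@@@@%*=------=
****++===++*++++++++=++=++#@@@@@@@@@@%*+=-------=
*******++++++++======+=++#%@@@@@@@@%*+=----------
+********++++++=======++#%@@@@@@@%#+=------------
+**********++**+==+++=++#%@@@@@%#+=--------------
+**********++*##*****+++#@@@@@%*+----------------
+******++++++*%@@%%%%%##%@@@@@*=-----------------
+*****+++++++*%@@@@@@@@@%%@@@#=------------------
+*****+++++++*#@@@@@@@@@%**#*=-------------------
+***+++++++++*%@@@@@@@@@%#*=---------------------
+**+++++++++*%@@@@@@@@@@@@%*=--------------------
++++++++++++#%@@@@@@@@@@@@@%+--------------------
++++++++++++#%@@@@@@@@@@@@@%*--------------------
```

The numeric view of the nut after lifting puts the jam nut corners at ≈57.8° and the protruding lower-nut corner at ≈103.8°. That is a relative turn of about 46° (0.80 rad), which is fully tight. The lower nut is about 0.13 rad from its start. Now I'll lay the short spanner down on a clear part of the bench.

Call:
move_arm --deltas '[{"linear":[-0.565,0.704,0],"turn":[0,0,0],"claw":1},{"linear":[-0.565,0.704,0],"turn":[0,0,0],"claw":1},{"linear":[-0.565,0.704,0],"turn":[0,0,0],"claw":1},{"linear":[-0.565,0.704,0],"turn":[0,0,0],"claw":1},{"linear":[-0.565,0.704,0],"turn":[0,0,0],"claw":1},{"linear":[-0.565,0.704,0],"turn":[0,0,0],"claw":1},{"linear":[-0.565,0.704,0],"turn":[0,0,0],"claw":1},{"linear":[-0.565,0.704,0],"turn":[0,0,0],"claw":1},{"linear":[-0.565,0.704,0],"turn":[0,0,0],"claw":1},{"linear":[0,0,0.8],"turn":[0,0,0],"claw":1},{"linear":[0,0,1],"turn":[0,0,0],"claw":1},{"linear":[0,0,1],"turn":[0,0,0],"claw":1},{"linear":[0,0,1],"turn":[0,0,0],"claw":1},{"linear":[0,0,0.8],"turn":[0,0,0],"claw":1},{"linear":[0,0,0.5],"turn":[0,0,0],"claw":1},{"linear":[0,0,0.3],"turn":[0,0,0],"claw":1},{"linear":[0,0,0],"turn":[0,0,0],"claw":1},{"linear":[0,0,0],"turn":[0,0,0],"claw":1}]'

```text
time: 32.17
position: [0.4686, -0.3607, 0.0363]
tool_rot: [-2.896, -1.215, 0.004]
ft_force: [-1.9, -1.1, -0.7]
grip_width: 0.196
```

```bash
python3 st.py
```

```text
32.1667 [ 0.4686 -0.3607  0.0363] yaw 45.53
nut in tool [ 0.2473 -0.1905 -0.0339] F [-2.12 -0.58  0.74] M [ 0.21 -0.5  -0.09] 0.19559656175967885
```

Call:
move_arm --deltas '[{"linear":[0,0,0.12],"turn":[0,0,0],"claw":1},{"linear":[0,0,0.12],"turn":[0,0,0],"claw":1},{"linear":[0,0,0],"turn":[0,0,0],"claw":1}]' --grip_force 15

```text
time: 32.42
position: [0.4704, -0.3593, 0.0295]
tool_rot: [-2.895, -1.218, -0.0]
ft_force: [-2.8, -0.9, -0.4]
grip_width: 0.205
```

```bash
python3 st.py
```

```text
32.4167 [ 0.4704 -0.3593  0.0295] yaw 45.65
nut in tool [ 0.2455 -0.1902 -0.0403] F [-2.57 -1.37  0.42] M [-0.08 -0.43  0.1 ] 0.2047384296335306
```

Call:
move_arm --deltas '[{"linear":[0,0,0.12],"turn":[0,0,0],"claw":1},{"linear":[0,0,0.04],"turn":[0,0,0],"claw":1},{"linear":[0,0,0],"turn":[0,0,0],"claw":1},{"linear":[0,0,0],"turn":[0,0,0],"claw":1}]' --grip_force 5

```text
time: 32.75
position: [0.4705, -0.3593, 0.0251]
tool_rot: [-2.895, -1.218, -0.001]
ft_force: [0.1, 0.7, -1.7]
grip_width: 0.207
```

```bash
python3 st.py
```

```text
32.75 [ 0.4705 -0.3593  0.0251] yaw 45.65
nut in tool [ 0.2454 -0.1903 -0.0446] F [ 0.56 -0.41  1.67] M [ 0.08 -0.09 -0.  ] 0.20715629608870034
```

Call:
move_arm --deltas '[{"linear":[0,0,0],"turn":[0,0,0],"claw":0.5},{"linear":[0,0,0],"turn":[0,0,0],"claw":0.5},{"linear":[0,0,0],"turn":[0,0,0],"claw":0.5},{"linear":[0,0,0],"turn":[0,0,0],"claw":0.5},{"linear":[0,0,0],"turn":[0,0,0],"claw":0.5},{"linear":[0,0,-0.5],"turn":[0,0,0],"claw":0.5},{"linear":[0,0,-1],"turn":[0,0,0],"claw":0.5},{"linear":[0,0,-1],"turn":[0,0,0],"claw":0.5},{"linear":[0,0,-1],"turn":[0,0,-0.988],"claw":0.5},{"linear":[0,0,-1],"turn":[0,0,-0.988],"claw":0.5},{"linear":[0,0,-1],"turn":[0,0,-0.988],"claw":0.5},{"linear":[0,0,0],"turn":[0,0,-0.988],"claw":0.5},{"linear":[0,0,0],"turn":[0,0,-0.988],"claw":0.5},{"linear":[0,0,0],"turn":[0,0,-0.988],"claw":0.5},{"linear":[0,0,0],"turn":[0,0,-0.988],"claw":0.5},{"linear":[0,0,0],"turn":[0,0,-0.988],"claw":0.5},{"linear":[0,0,0],"turn":[0,0,-0.988],"claw":0.5},{"linear":[0,0,0],"turn":[0,0,-0.988],"claw":0.5},{"linear":[0,0,0],"turn":[0,0,-0.988],"claw":0.5},{"linear":[0,0,0],"turn":[0,0,-0.988],"claw":0.5}]'

```text
time: 34.42
position: [0.4701, -0.3599, 0.1903]
tool_rot: [2.158, 2.283, 0.0]
ft_force: [0.9, 0.6, -0.4]
grip_width: 0.501
```

Call:
move_arm --deltas '[{"linear":[0,0,0],"turn":[0,0,-0.988],"claw":0.5},{"linear":[0,0,0],"turn":[0,0,-0.988],"claw":0.5},{"linear":[0,0,0],"turn":[0,0,-0.988],"claw":0.5},{"linear":[0,0,0],"turn":[0,0,-0.988],"claw":0.5},{"linear":[0,0,0],"turn":[0,0,-0.988],"claw":0.5},{"linear":[0.912,0.39,0],"turn":[0,0,0],"claw":0.5},{"linear":[0.912,0.39,0],"turn":[0,0,0],"claw":0.5},{"linear":[0.912,0.39,0],"turn":[0,0,0],"claw":0.5},{"linear":[0.912,0.39,0],"turn":[0,0,0],"claw":0.5},{"linear":[0.912,0.39,0],"turn":[0,0,0],"claw":0.5},{"linear":[0.912,0.39,0],"turn":[0,0,0],"claw":0.5},{"linear":[0.912,0.39,0],"turn":[0,0,0],"claw":0.5},{"linear":[0.912,0.39,0],"turn":[0,0,0],"claw":0.5},{"linear":[0.912,0.39,0],"turn":[0,0,0],"claw":0.5},{"linear":[0.912,0.39,0],"turn":[0,0,0],"claw":0.5},{"linear":[0.912,0.39,0],"turn":[0,0,0],"claw":0.5},{"linear":[0.912,0.39,0],"turn":[0,0,0],"claw":0.5},{"linear":[0.912,0.39,0],"turn":[0,0,0],"claw":0.5},{"linear":[0,0,0],"turn":[0,0,0],"claw":0.5},{"linear":[0,0,0],"turn":[0,0,0],"claw":0.5}]'

```text
time: 36.08
position: [0.4724, 0.0286, 0.1903]
tool_rot: [1.733, 2.62, 0.0]
ft_force: [0.6, -0.5, 0.1]
grip_width: 0.501
```

```bash
python3 st.py; python3 - <<'E'
from h import *
im=snap("wrist","w18")
# long handle edges on plane z=.044, tool frame; and socket
s=ctrl.get_state();p=s["position"];T=R.from_rotvec(s["tool_rot"]).as_matrix()
g=cv2.GaussianBlur(cv2.cvtColor(im,cv2.COLOR_BGR2GRAY),(3,3),0)
for x in(.045,.055,.065,.075,.085):
    v=[]
    for y in np.arange(-.03,.031,.001):
        a=proj("w18",(*(p+T@np.array([x,y,0]))[:2],.044));v.append(int(cv2.getRectSubPix(g,(1,1),(float(a[0]),float(a[1])))[0,0]))
    print(x,v)
# short spanner check in scene/side
d=snap("side","d18");sc=snap("scene","s18")
for f,i in(("d18",d),("s18",sc)):
    print(f)
    gg=cv2.cvtColor(i,cv2.COLOR_BGR2GRAY)
    for y in np.arange(-.26,-.41,-.008):
        print("".join(" .:-=+*#%@"[min(9,int(gg[int(round(q[1])),int(round(q[0]))])//24)] for q in [proj(f,(x,y,.01)) for x in np.arange(.42,.58,.003)]))
E
```

```text
36.0833 [0.4724 0.0286 0.1903] yaw 113.03
nut in tool [-0.0862 -0.0002  0.1204] F [-0.71  0.39 -0.06] M [ 0.09 -0.08 -0.02] 0.5012176233808591
0.045 [230, 232, 233, 233, 231, 229, 228, 227, 227, 227, 227, 226, 224, 223, 224, 226, 228, 228, 228, 227, 226, 223, 219, 217, 218, 216, 207, 181, 141, 109, 100, 100, 101, 104, 118, 151, 188, 208, 210, 197, 161, 111, 77, 67, 65, 65, 66, 67, 68, 68, 68, 68, 68, 67, 67, 67, 67, 67, 67, 67, 67]
0.055 [225, 227, 228, 228, 227, 225, 224, 224, 223, 224, 225, 226, 226, 227, 226, 225, 224, 224, 226, 228, 229, 229, 225, 220, 216, 214, 205, 180, 139, 106, 97, 95, 94, 96, 109, 140, 172, 190, 191, 178, 144, 100, 69, 60, 59, 59, 60, 61, 61, 62, 62, 62, 63, 63, 68, 83, 112, 149, 180, 199, 198]
0.065 [224, 224, 223, 223, 222, 223, 225, 227, 229, 231, 231, 230, 228, 226, 225, 224, 224, 225, 226, 227, 227, 222, 209, 194, 195, 203, 197, 170, 129, 99, 90, 89, 91, 93, 104, 133, 168, 187, 189, 178, 148, 106, 72, 59, 58, 58, 60, 61, 61, 63, 69, 82, 113, 158, 190, 188, 151, 95, 53, 39, 37]
0.075 [224, 223, 222, 220, 219, 220, 222, 224, 226, 226, 226, 226, 225, 225, 
[... 1912 characters left out ...]
##########*++++++++++--**####**+++++==++
########################*+++++++++++++=**++++++++==-=+
########################+++++++++++++++++++++++----+##
#######################++++++++++++++++++++++==--**###
###################**+++++++++++=+=+-=-=--:--+*#*#####
#################++--=+++++====+=++*****##############
##############**==::--++=--=-****#####################
############++--::+=++==--+**#########################
#########**+++--+++=====**#*##########################
#########+=++++++===++**##############################
#########***+--=+==**#################################
############**########################################
######################################################
```

The short spanner lies flat on the bench. The long handle is under the tool (offset 1.5 mm), about 4° off the socket. I'll take it and swing it back against the socket.

Call:
move_arm --deltas '[{"linear":[0,0.05,0.8],"turn":[0,0,0],"claw":0.5},{"linear":[0,0,1],"turn":[0,0,0],"claw":0.5},{"linear":[0,0,1],"turn":[0,0,0],"claw":0.5},{"linear":[0,0,0.8],"turn":[0,0,0],"claw":0.5},{"linear":[0,0,0.5],"turn":[0,0,0],"claw":0.5},{"linear":[0,0,0.28],"turn":[0,0,0],"claw":0.5},{"linear":[0,0,0],"turn":[0,0,0],"claw":0.5},{"linear":[0,0,0],"turn":[0,0,0],"claw":0.5},{"linear":[0,0,0],"turn":[0,0,0],"claw":0.85},{"linear":[0,0,0],"turn":[0,0,0],"claw":0.85},{"linear":[0,0,0],"turn":[0,0,0],"claw":0.85},{"linear":[0,0,0],"turn":[0,0,0],"claw":0.85},{"linear":[0,0,0],"turn":[0,0,0],"claw":0.85},{"linear":[0,0,0],"turn":[0,0,0],"claw":0.85},{"linear":[0,0,0],"turn":[0,0,0],"claw":0.85}]' --grip_force 10

```text
time: 37.48
position: [0.4736, 0.0274, 0.0591]
tool_rot: [-1.738, -2.616, 0.001]
ft_force: [-1.8, -0.5, 3.7]
grip_width: 0.205
```

```bash
python3 st.py
```

```text
37.4833 [0.4736 0.0274 0.0591] yaw 112.8
nut in tool [-0.0846 -0.0005 -0.0109] F [ 0.19 -1.84 -3.71] M [ 0.63 -0.    0.02] 0.2049025260330757
```

Call:
move_arm --deltas '[{"linear":[0,0.075,-0.03],"turn":[0,0,0.375],"claw":0.85},{"linear":[0,0.075,0],"turn":[0,0,0.375],"claw":0.85},{"linear":[0,0,0],"turn":[0,0,0],"claw":0.85}]'

```text
time: 37.73
position: [0.4777, 0.0289, 0.0592]
tool_rot: [-1.807, -2.57, 0.002]
ft_force: [-0.4, -2.5, -2.4]
grip_width: 0.208
```

```bash
python3 st.py
```

```text
37.7333 [0.4777 0.0289 0.0592] yaw 109.77
nut in tool [-0.0846 -0.0004 -0.0108] F [-2.18 -1.18  2.43] M [ 0.23 -0.26 -0.01] 0.20776673332951015
```

Call:
move_arm --deltas '[{"linear":[0,0.06,0],"turn":[0,0,0.3],"claw":0.85},{"linear":[0,0,0],"turn":[0,0,0],"claw":0.85}]'

```text
time: 37.9
position: [0.4788, 0.0293, 0.0592]
tool_rot: [-1.833, -2.55, 0.003]
ft_force: [-2.4, -1.9, -1.9]
grip_width: 0.204
```

```bash
python3 st.py; python3 chk.py d19 | sed -n '5,8p'
```

```text
37.9 [0.4788 0.0293 0.0592] yaw 108.57
nut in tool [-0.0846  0.0002 -0.0108] F [-1.07 -2.91  1.93] M [ 0.71 -0.31 -0.15] 0.20373120739972206
110 [28, 24, 12, 10, 10, 11, 11, 8, 10, 16, 45, 74, 69, 44, 52, 49, 22, 14, 34, 37, 39, 36, 35, 35]
120 [16, 16, 11, 9, 9, 16, 14, 21, 18, 23, 33, 47, 53, 35, 34, 49, 38, 33, 78, 99, 98, 109, 116, 118]
130 [35, 28, 13, 12, 11, 25, 37, 23, 7, 10, 5, 9, 34, 37, 29, 42, 41, 46, 120, 151, 150, 152, 147, 150]
165 [42, 38, 33, 18, 17, 40, 52, 53, 55, 54, 44, 39, 35, 42, 59, 62, 59, 53, 60, 70, 80, 117, 128, 132]
```

Call:
move_arm --deltas '[{"linear":[0,0.03,0],"turn":[0,0,0.1],"claw":0.85},{"linear":[0,0,0],"turn":[0,0,0],"claw":0.85},{"linear":[0,0,0],"turn":[0,0,0],"claw":0.5},{"linear":[0,0,0],"turn":[0,0,0],"claw":0.5},{"linear":[0,0,0],"turn":[0,0,0],"claw":0.5},{"linear":[0,0,0],"turn":[0,0,0],"claw":0.5},{"linear":[0,0,0],"turn":[0,0,0],"claw":0.5},{"linear":[0,0,-0.5],"turn":[0,0,0],"claw":0.5},{"linear":[0,0,-1],"turn":[0,0,0],"claw":0.5},{"linear":[0,0,-1],"turn":[0,0,0],"claw":0.5},{"linear":[0,0,-1],"turn":[0,0,0],"claw":0.5},{"linear":[0,0,-1],"turn":[0,0,0],"claw":0.5},{"linear":[0.3,-0.3,0],"turn":[0,0,0],"claw":0.5},{"linear":[0,0,0],"turn":[0,0,0],"claw":0.5},{"linear":[0,0,0],"turn":[0,0,0],"claw":0.5}]'

```text
time: 39.25
position: [0.4689, 0.0362, 0.1945]
tool_rot: [1.841, 2.546, 0.001]
ft_force: [-0.3, 0.5, -0.2]
grip_width: 0.501
```

```bash
python3 st.py; python3 chk.py d20 | sed -n '2,8p'
```

```text
39.25 [0.4689 0.0362 0.1945] yaw 108.27
nut in tool [-0.0943  0.0079  0.1245] F [ 0.54 -0.14  0.21] M [ 0.05 -0.08 -0.01] 0.5006853194701468
80 [38, 36, 38, 38, 36, 35, 36, 34, 34, 74, 123, 111, 85, 105, 98, 47, 32, 31, 35, 63, 67, 48, 46, 65]
90 [36, 40, 36, 37, 36, 33, 35, 34, 34, 55, 109, 106, 67, 89, 112, 62, 33, 29, 32, 47, 56, 44, 52, 62]
100 [36, 38, 36, 38, 37, 35, 37, 35, 36, 37, 88, 128, 88, 70, 107, 94, 40, 29, 20, 18, 17, 15, 19, 16]
110 [35, 41, 37, 35, 35, 35, 37, 38, 37, 33, 66, 119, 111, 72, 91, 103, 59, 25, 33, 39, 33, 35, 36, 33]
120 [37, 37, 35, 36, 37, 38, 41, 53, 56, 53, 63, 102, 117, 80, 73, 109, 85, 50, 80, 96, 96, 105, 113, 114]
130 [38, 40, 36, 38, 38, 56, 88, 50, 16, 10, 20, 36, 77, 83, 60, 95, 99, 64, 120, 146, 148, 144, 144, 144]
165 [40, 36, 37, 37, 39, 46, 50, 49, 51, 52, 40, 41, 41, 84, 128, 135, 134, 126, 130, 143, 145, 143, 146, 146]
```

```bash
python3 -c "
from bench import ctrl
print(ctrl.close_job())"
```

```text
the job is handed in; nothing more can be done
None
```

I handed the job in at about 39 s. The jam nut measured fully tight, and both spanners are where you asked. No force I read came near a limit; the highest was about 11 N at the wrist.

**What I did:**
1. Slid the long spanner onto the lower nut and rested its handle against the post socket.
2. Put the short spanner on the jam nut and turned it clockwise until the resistance rose well past running friction, to about 1.25 N m against 0.4.
3. Laid the short spanner flat on clear bench.

**Last checks:**
- **Jam nut:** from corner positions in the wrist image after lifting off, I measured about 46° (0.80 rad) relative to the lower nut, which is the stop.
- **Lower nut:** it measured about 0.1–0.15 rad from its start. I took this before the final swing of the long spanner and did not measure it again.
- **Long spanner:** its handle is back at the position it held during tightening, against the socket.
- **Short spanner:** the scene camera shows it flat on the bench.

**What did not go cleanly:**
- **Stop felt soft:** the torque built up over about 6° of turning, not sharply. The spanners also turned further on their nuts than the nominal jaw play of about 5°. Under peak load the lower nut may have moved more than the final reading shows.
- **Long spanner dragged back:** freeing the short spanner pulled the nuts and the long spanner about 4° anticlockwise, off the socket. I gripped the long handle and swung it back against the socket before handing in.
- **Pictures:** I had used all 12 viewings by then, so the last checks are numeric readings of the images.

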